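# Clamp an arch model in the model holder and tug-test it

## Robot

A 7-joint arm with a two-finger parallel gripper is mounted at the origin on a cart in front of the work surface, level with it; the furniture and walls round the work are solid. World frame = base frame: x ahead of the robot, y to its left, z up, the work surface at z = 0. Lengths are in m, angles in rad, forces in N, time in s.
With the tool pointing down it reaches from about 0.4 to 0.9 m from the base axis. Payload 5.5 kg.
Tool frame: the origin (TCP) lies at the very end of the fingers, on their centre line; the grasp point (between the pads) lies 19 mm behind it; z points along the fingers, y is the direction in which the jaws open and shut (so a half turn about z gives the same grasp; the last joint's range is limited). The gripper opens to 85 mm and grips with 20 to 120 N. Pads are 22 mm wide; open, the fingers measure 114 mm over their backs; the gripper's body (76 mm by 85 mm) begins 54 mm behind the grasp point. The pads swing forward as they close: fully open they stand 13 mm farther back than shut.
Start: joints at [-0.837, 0.501, -0.427, 1.55, 0.221, 1.138, -0.21], TCP at [0.295, 0.579, 0.231] pointing down, gripper open.
Joint ranges: [-2.88, 2.88], [-0.31, 2.03], [-1.54, 1.56], [0.2, 2.42], [-1.41, 4.55], [0.19, 2.02], [-2.57, 2.57]. Speed limits (rad/s): [2.57, 2.57, 3.14, 3.14, 3.14, 3.14, 3.14].

## Interface

Orientations are given as a rotation vector (axis times angle).
In Python, from plant import bot gives the robot as it stands. The module is installed in compiled form; this text tells all that it offers.
- The arm moves only by the shell command python3 -m crank 'ROWS' [FORCE]. ROWS is JSON, a list of rows, each an object of numbers: "hand": the finger opening in mm, from 0 to 85.4; "tx", "ty", "tz": the shift along the tool's x, y, z in mm; "turn": the turn about the tool's z in degrees. A call has 1 to 12 rows; each row is the pose to reach, as a shift and turn from the pose commanded when the call began, along the tool's axes at that moment; what a row does not reach only later rows make up. A row lasts 1/8 s, in which the tool goes at most 62.5 mm and 10.7 degrees, less where a joint would pass 70% of its speed; a pose out of reach is approached as far as the arm can. A call with a gripper value outside its range is refused whole. The fingers move at their own pace and stop on an object; FORCE is the grip in N (left out, the last holds). Time passes only in rows, so rows that repeat a pose let the fingers close. It gives the time, the measured TCP pose, the force and the opening at its end, in the units of the state.
- bot.state(): the state, without advancing time (a new reading comes with each control period).
- bot.get_image(name): name is "side" or "top"; returns the picture (384x512x3 uint8, red, green, blue); there is no depth.
- bot.camera_model(name): a dict with "mtx" (3x3 intrinsics, pixels), "xyz" and "rotation" of the camera in the world. Camera axes: x right, y down, z forward; pixel columns grow to the right and rows downward; lengths in m; the calibration is good to about 2 mm. A picture is of the moment at which its call begins. camera_model takes no time and is no camera call.
- bot.job_done(): hands the job in, once; it reports no verdict.
Trained networks look in the newest picture that a camera, given by its name, has taken for a name from the list of things; names that differ only in an ending like _2 or _b are one class to them, and where a whole thing is asked for, a point or a joint stands for the part that bears it (a point fixed in the world has none). Each returns a list of dicts, best first, with "confidence" (0 to 1); they miss things now and then, are a little off and sometimes report something else, mostly with a low value. They report only what shows in the picture. A call takes as long as a camera call. They do not tell look-alikes from the thing itself.
- bot.look_for(camera, label): "extent" ([left, top, width, height] in pixels, round what is visible of it).
- bot.mark_of(camera, label): "xy" ([column, row] in pixels: a listed point, or the origin of a listed thing).
The state is a dict: "time": time; "joint_pos": joint angles; "qd": joint speeds; "effort": joint torques, N m; "position": TCP position; "ee_rot": TCP orientation; "force": force on the tool from outside, world axes, zero at the start; "torque": the same for the moment, N m; "gripper_width": opening from 0.0 (shut) to 1.0 (fully open).
Only numpy, scipy, OpenCV 4.12 (cv2) and the standard library are available. Lean on these libraries where they do the work, as an engineer would, in place of code of your own. Each camera call takes 0.05 s, during which the arm holds its last target.

## Task

Clamp the plaster arch model in the model holder ready for milling: set it down on the seat between the two jaws with its broad flat heel towards the jaw without the lever, let go, and swing the lever counter-clockwise until the sprung jaw holds the model firmly but not so hard that the plaster chips. Then prove the hold: take the model by its sides again and pull it straight up with rising force to about 10 newtons for a moment, never more than 16, without drawing it out of the jaws. Leave it clamped and let go, and do not push the holder or the other things about on the bench

Things in the scene. Friction and masses are not known exactly. Their poses are not given: they have to be found in the camera images.
- arch_model: off-white plaster dental arch model, 59 x 62 x 31 mm, 0.11 to 0.18 kg; origin: centre of its underside, z up. Base 16 mm high, teeth above it. +x end: the heel, flat, 42 mm wide; -x end: the front, 30 mm wide; 59 mm apart. Long sides at y = +-31 mm, parallel, 40 mm long: grasp these. All base faces taper in by 1.5 mm to the top. Starts with its x within 0.75 rad of the holder's x
- model_heel (a point): middle of the lower edge of the model's heel, 29.5 mm from its origin along its x
- model_holder: model holder, 3.42 kg, standing loose on a round cast foot (120 mm across, 16 mm high, rubber under it) with a bar 170 x 38 mm on a neck, carrying seat and jaws. Origin: on the bench under the seat's middle; z up; x along the bar to the plain set jaw (46 mm wide, with thumbscrew), whose face was fixed by hand anywhere from x = 32 to 36 mm; sprung jaw and lever at -x
- seat_centre (a point): where the model's origin is to be set down, on the seat 40 mm above the bench; axes as the holder's. There its front is 4 mm clear of the open sprung jaw, its heel 4 to 8 mm clear of the set jaw (closing pushes the model up to it), and it overhangs the bar by 12 mm at each side, so fingers can reach down past it. Both jaws rise 14 mm over the seat and lean in 1.4 mm
- jaw_pad: sprung jaw, steel plate 34 mm wide on pins with springs behind it; origin: on its face at seat level, x as the holder's. At lever 0 it is at x = -35 mm in the holder's frame and moves 10 mm per rad of lever; it grips the model at 0.8 to 1.2 rad. From there its springs yield and the clamping force grows 7 N per 0.1 rad: under 10 N is loose, over 40 N chips the plaster, 22 N (0.3 rad on) is right
- clamp_lever (a joint): eccentric clamp lever on an upright pivot, 0 (open) to 1.8 rad, growing as it closes, counter-clockwise from above; starts at 0 to 0.1; stays where it is left. It takes about 5 N at the knob while the jaw is free and 0.8 N more per 0.1 rad once the model is gripped, so about 2.5 N more when right (readings taken standing still are lower)
- lever_knob (a point): on the axis of the lever's upright black knob (12 mm thick, from 51 to 84 mm above the bench), 72 mm above the bench, 85 mm from the pivot axis; at lever 0 it lies 80 degrees round counter-clockwise from the holder's x direction, seen from the pivot
- lever_pivot (a point): on the lever's pivot axis, level with lever_knob (72 mm above the bench), 75 mm from the holder's origin towards -x; the lever's bar is 9 mm wide, 51 to 56 mm above the bench
- bench_return: the bench itself, fixed, with its top at z = 0; nothing to handle. The pull on the clamped model counts as load taken off the holder's foot: 35 N rest on the bench with the model in, 25 N at a pull of 10 N. Closing the fingers may first press on the model, so count the pull from the force before they touched it
- wax_tin: bystander: flat round white tin, 56 mm across, 25 mm high; origin under its centre
- bottle: bystander: white bottle with a green cap, 40 mm across, 90 mm high; origin under its centre
- bur_block: bystander: dark block with burs standing in it, 42 x 86 x 50 mm; origin under its centre
- spirit_burner: bystander: glass spirit burner, 62 mm across, 69 mm high; origin under its centre
- mixing_bowl: bystander: small green rubber bowl, 68 mm across, 36 mm high; origin under its centre
- plaster_spatula: bystander: spatula with a wooden handle, 180 mm long along its y, lying flat; origin under its centre
- dappen_dish: bystander: small faceted glass dish, 32 mm across, 26 mm high; origin under its centre
- marker: bystander: black marker pen, 142 mm long along its y, lying; origin under its centre
Mind the look-alikes: they are no part of the job. There is more than one size of the model_holder; the job needs the larger.

How it is judged:
By the outcome, as a careful person would: the job done as asked, in the order asked, and still so for the second after the job is handed in, with the robot touching nothing.
It also fails if it takes over 72 s, if anything falls off the work surface, if the arm or the gripper's body presses on something with over 40 N, if the wrist force passes 120 N, or if a joint passes its speed limit or range.

## Working session

There is one attempt and no reset: what is moved stays moved. The work goes in short steps, Python scripts to look and compute and a shell command to move; the robot and the scene stay as the last step left them, time stands still between calls to the robot, and variables do not carry over. Pictures are saved under pics/ and viewed, and the job is handed in when it is done.

```bash
mkdir -p pics; python3 - <<'E'
from plant import bot
import cv2,numpy as np
s=bot.state()
for k,v in s.items(): print(k,np.round(v,4))
for c in("side","top"):
    im=bot.get_image(c); cv2.imwrite(f"pics/{c}0.png",im[:,:,::-1])
    m=bot.camera_model(c); print(c,{k:np.round(v,4).tolist() for k,v in m.items()})
    for l in("arch_model","model_holder","lever_knob","seat_centre","lever_pivot","model_heel","jaw_pad"):
        print(l,[(np.round(d["xy"],1).tolist(),round(d["confidence"],2)) for d in bot.mark_of(c,l)])
E
```

```text
time 0.0
joint_pos [-0.8368  0.5019 -0.4268  1.5515  0.2208  1.1383 -0.2103]
qd [ 0.0015 -0.001   0.0003 -0.003   0.0004  0.0019  0.0026]
effort [ 7.0000e-04 -5.6953e+01 -5.8155e+00 -2.8093e+01  1.0700e-02  1.2200e-02
 -0.0000e+00]
position [0.2945 0.5786 0.2302]
ee_rot [-7.3250e-01 -3.0545e+00  3.0000e-03]
force [ 0.3205  0.471  -0.3779]
torque [0.0079 0.0361 0.0332]
gripper_width 0.9991
side {'mtx': [[357.0897, 0.0, 255.5053], [0.0, 357.0897, 198.4247], [0.0, 0.0, 1.0]], 'xyz': [-0.103, -1.3857, 0.5565], 'rotation': [-2.1058, 0.5647, -0.2857]}
arch_model [([213.5, 113.4], 0.56)]
model_holder [([303.3, 180.1], 0.82), ([250.8, 128.3], 0.66), ([211.8, 115.1], 0.16)]
lever_knob [([221.3, 100.0], 0.61), ([244.0, 122.7], 0.47)]
seat_centre [([303.6, 174.3], 0.74), ([250.7, 118.9], 0.61)]
lever_pivot [([294.4, 155.2], 0.72), ([239.9, 123.5], 0.58), ([263.3, 118.4], 0.57), ([276.8, 115.4], 0.34), ([249.1, 155.2], 0.23)]
model_heel [([215.5, 111.9], 0.43)]
jaw_pad [([256.3, 124.0], 0.59), ([294.8, 169.5], 0.58), ([251.0, 127.2], 0.24)]
top {'mtx': [[372.9807, 0.0, 255.4021], [0.0, 372.9807, 186.9222], [0.0, 0.0, 1.0]], 'xyz': [0.3927, -0.2361, 1.1844], 'rotation': [-2.159, 2.1785, -0.111]}
arch_model [([182.8, 198.1], 0.62)]
model_holder [([391.4, 202.9], 0.89), ([227.0, 222.6], 0.69), ([259.5, 181.8], 0.55)]
lever_knob [([388.1, 174.5], 0.57), ([282.9, 207.9], 0.55)]
seat_centre [([392.4, 200.8], 0.96), ([259.9, 178.4], 0.67)]
lever_pivot [([374.4, 196.7], 0.82), ([286.0, 180.5], 0.66)]
model_heel [([177.6, 196.7], 0.9)]
jaw_pad [([381.9, 202.5], 0.61), ([272.3, 179.2], 0.42)]
```

```bash
python3 - <<'E'
import cv2
a=cv2.imread("pics/top0.png"); cv2.imwrite("pics/top0b.png",cv2.resize(a,(800,600),interpolation=cv2.INTER_CUBIC))
a=cv2.imread("pics/side0.png"); cv2.imwrite("pics/side0b.png",cv2.resize(a[60:230,130:360],(800,591),interpolation=cv2.INTER_CUBIC))
E
```

```text
(no output)
```

View pics/top0b.png

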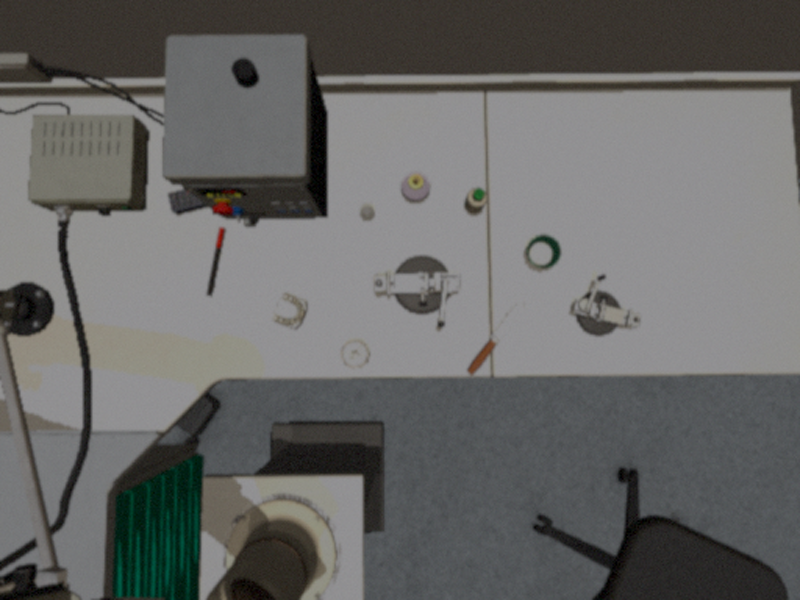

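View pics/side0b.png

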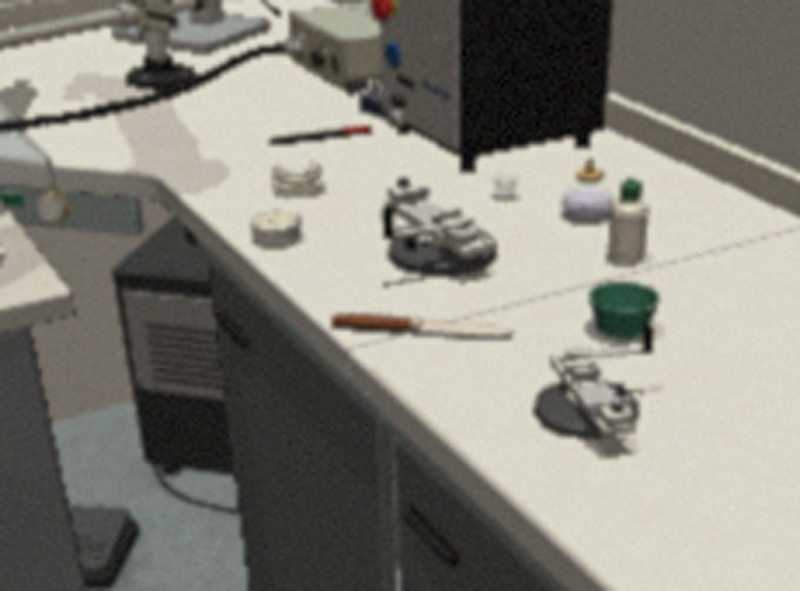

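```bash
cat > h.py <<'E'
from plant import bot
import cv2,numpy as np
from scipy.spatial.transform import Rotation as R
def cam(c):
    m=bot.camera_model(c); return np.array(m["mtx"]),np.array(m["xyz"]),R.from_rotvec(m["rotation"]).as_matrix()
def unproj(c,px,z):
    K,t,Rm=cam(c); d=Rm@np.linalg.solve(K,[px[0],px[1],1]); return t+d*(z-t[2])/d[2]
def proj(c,P):
    K,t,Rm=cam(c); q=(np.atleast_2d(P)-t)@Rm; q=q@K.T; return q[:,:2]/q[:,2:]
def avg(c,n=6):
    return np.mean([bot.get_image(c).astype(float) for _ in range(n)],0)
E
python3 - <<'E'
from h import *
a=avg("top");np.save("pics/topavg.npy",a)
b=avg("side");np.save("pics/sideavg.npy",b)
A=a[:,:,::-1].clip(0,255).astype(np.uint8)
cv2.imwrite("pics/c1.png",cv2.resize(A[160:235,160:310],(800,400),interpolation=cv2.INTER_CUBIC))
cv2.imwrite("pics/c1b.png",cv2.resize(A[165:225,350:425],(600,480),interpolation=cv2.INTER_CUBIC))
B=b[:,:,::-1].clip(0,255).astype(np.uint8)
cv2.imwrite("pics/c2.png",cv2.resize(B[100:145,200:290],(800,400),interpolation=cv2.INTER_CUBIC))
t="top"
print("model",unproj(t,(182.8,198.1),0),"heel",unproj(t,(177.6,196.7),0))
print("seat",unproj(t,(259.9,178.4),.04),"knob",unproj(t,(282.9,207.9),.072),"piv",unproj(t,(286,180.5),.072),"jaw",unproj(t,(272.3,179.2),.04))
print("S seat",unproj("side",(250.7,118.9),.04),"knob",unproj("side",(244,122.7),.072),unproj("side",(221.3,100),.072),"model",unproj("side",(213.5,113.4),0))
E
```

```text
model [ 0.48074169 -0.00513487  0.        ] heel [0.48535844 0.01147239 0.        ]
seat [ 0.53667355 -0.25065184  0.04      ] knob [ 0.44342864 -0.31789993  0.072     ] piv [ 0.52558596 -0.32856473  0.072     ] jaw [ 0.53383658 -0.28895202  0.04      ]
S seat [ 0.52464252 -0.23793588  0.04      ] knob [ 0.44823609 -0.32792674  0.072     ] [ 0.4826456  -0.06706851  0.072     ] model [ 0.46686737 -0.01119592  0.        ]
```

View pics/c1.png

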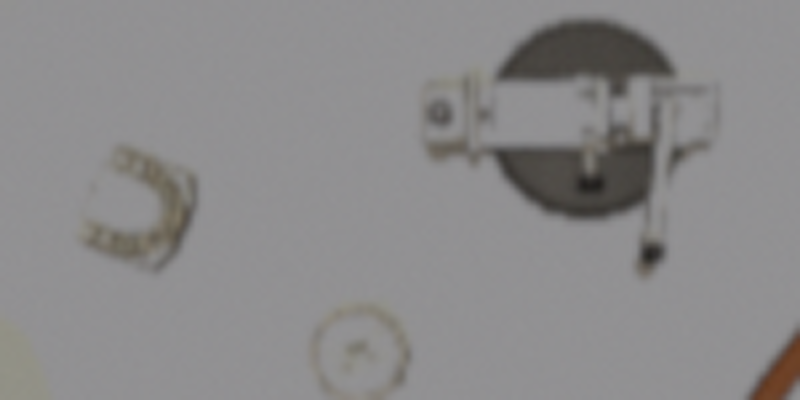

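View pics/c2.png

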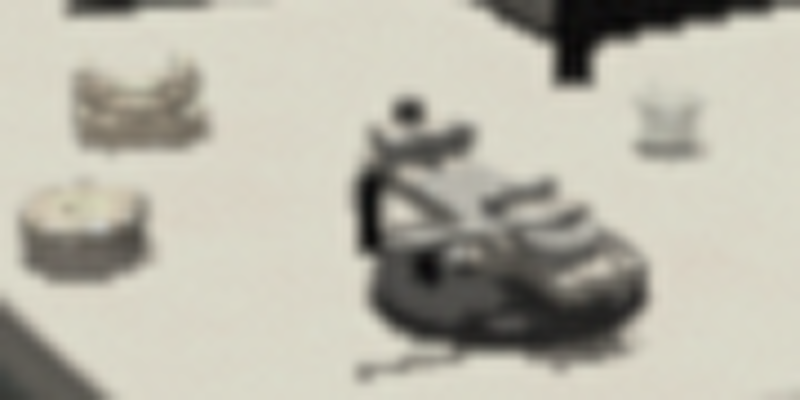

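View pics/c1b.png

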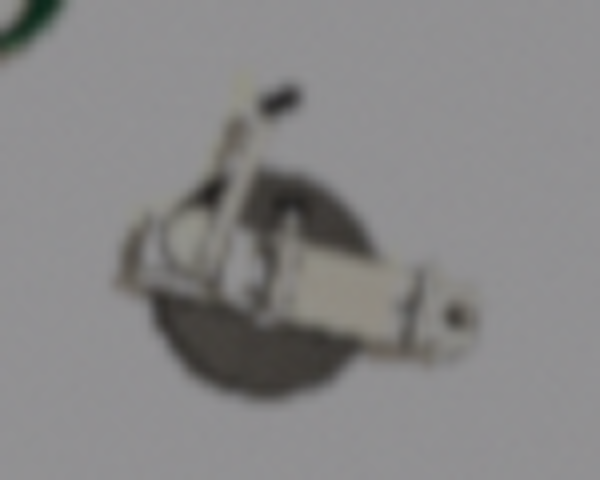

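```bash
cat > ov.py <<'E'
from h import *
import sys
def rz(a): return np.array([[np.cos(a),-np.sin(a)],[np.sin(a),np.cos(a)]])
def put(p,yaw,P): P=np.array(P,float); o=P.copy(); o[:,:2]=P[:,:2]@rz(yaw).T+p; return o
def draw(img,c,P,x0,y0,s,col,closed=True):
    q=proj(c,P); q=(q+.5-[x0,y0])*s
    cv2.polylines(img,[np.round(q*8).astype(int)],closed,col,1,cv2.LINE_AA,3)
def holder(img,c,p,yaw,x0,y0,s,setx=.034,lev=0.0):
    a=np.linspace(0,6.28,40)
    draw(img,c,put(p,yaw,[[ -.05,-.019,.04],[.032,-.019,.04],[.032,.019,.04],[-.05,.019,.04]]),x0,y0,s,(0,0,255))
    draw(img,c,put(p,yaw,[[setx-.0014,-.023,.054],[setx-.0014,.023,.054]]),x0,y0,s,(255,0,0),False)
    draw(img,c,put(p,yaw,[[-.0336,-.017,.054],[-.0336,.017,.054],[-.035,.017,.04],[-.035,-.017,.04]]),x0,y0,s,(0,160,0))
    k=np.array([-.075,0])+.085*np.array([np.cos(1.396+lev),np.sin(1.396+lev)])
    draw(img,c,put(p,yaw,[[-.075,0,.056],[k[0],k[1],.056]]),x0,y0,s,(255,0,255),False)
    for z in(.051,.084): draw(img,c,put(p,yaw,np.c_[k[0]+.006*np.cos(a),k[1]+.006*np.sin(a),0*a+z]),x0,y0,s,(0,200,255))
def model(img,c,p,yaw,x0,y0,s,z0=0):
    f=[[.0295,-.021],[.0295,.021],[.0175,.031],[-.0225,.031],[-.0295,.015],[-.0295,-.015],[-.0225,-.031],[.0175,-.031]]
    f=np.array(f)
    draw(img,c,put(p,yaw,np.c_[f,0*f[:,0]+z0]),x0,y0,s,(0,0,255))
    draw(img,c,put(p,yaw,np.c_[f*.95,0*f[:,0]+z0+.016]),x0,y0,s,(0,160,0))
E
cat > v1.py <<'E'
from ov import *
hp=(float(sys.argv[1]),float(sys.argv[2]));hy=np.radians(float(sys.argv[3]));mp=(float(sys.argv[4]),float(sys.argv[5]));my=np.radians(float(sys.argv[6]))
out=sys.argv[7]
T=np.load("pics/topavg.npy")[:,:,::-1];S=np.load("pics/sideavg.npy")[:,:,::-1]
def crop(I,x0,y0,w,h,s): return cv2.resize((I[y0:y0+h,x0:x0+w]*1.25).clip(0,255).astype(np.uint8),(w*s,h*s),interpolation=cv2.INTER_CUBIC)
s=8
a=crop(T,235,165,65,50,s); holder(a,"top",hp,hy,235,165,s)
b=crop(S,225,105,65,45,s); holder(b,"side",hp,hy,225,105,s)
cc=crop(T,168,180,32,37,s); model(cc,"top",mp,my,168,180,s)
d=crop(S,198,95,32,38,s); model(d,"side",mp,my,198,95,s)
o=np.zeros((760,776,3),np.uint8)
o[:400,:520]=a;o[400:760,:520]=b;o[:296,520:776]=cc;o[400:704,520:776]=d
cv2.imwrite(out,cv2.resize(o,(612,600),interpolation=cv2.INTER_AREA)if 0 else o[:, :])
E
sed -i 's/cv2.imwrite(out.*/cv2.imwrite(out,cv2.resize(o,(612,600),interpolation=cv2.INTER_AREA))/' v1.py
python3 v1.py .5357 -.2507 82.5 .4807 -.0051 74 pics/o1.png
```

```text
(no output)
```

View pics/o1.png

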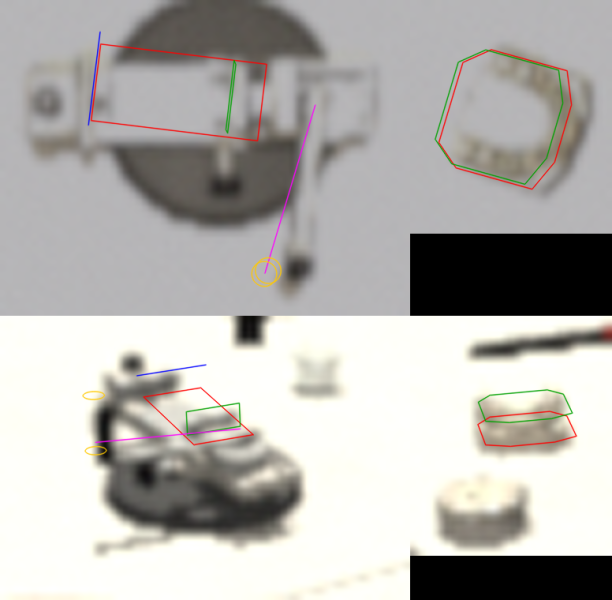

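```bash
python3 v1.py .530 -.2505 91 .478 -.011 74 pics/o2.png
```

```text
(no output)
```

View pics/o2.png

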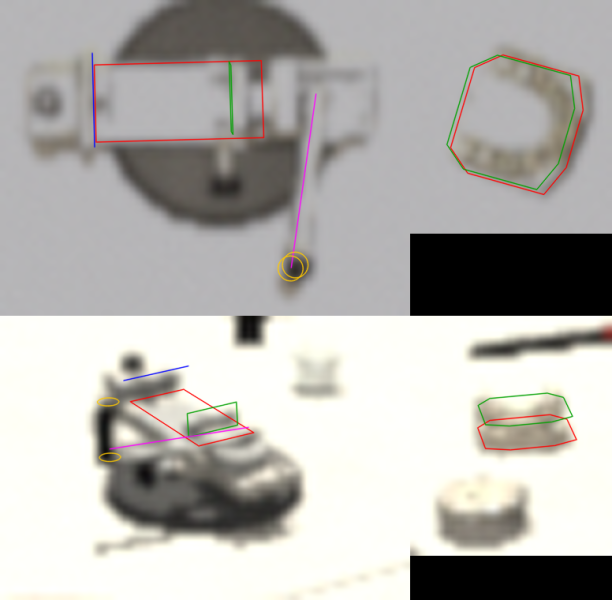

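```bash
cat > v2.py <<'E'
from ov import *
hp=(float(sys.argv[1]),float(sys.argv[2]));hy=np.radians(float(sys.argv[3]));lev=float(sys.argv[4]);sx=float(sys.argv[5])
T=np.load("pics/topavg.npy")[:,:,::-1];S=np.load("pics/sideavg.npy")[:,:,::-1]
def crop(I,x0,y0,w,h,s,g): return cv2.resize((I[y0:y0+h,x0:x0+w]*g).clip(0,255).astype(np.uint8),(w*s,h*s),interpolation=cv2.INTER_CUBIC)
s=13
a=crop(T,236,170,61,40,s,1.2);n=a.copy(); holder(a,"top",hp,hy,236,170,s,sx,lev)
cv2.imwrite("pics/q1_%s.png"%sys.argv[6],a);cv2.imwrite("pics/q1n_%s.png"%sys.argv[6],n)
b=crop(S,232,105,50,40,15,.9); 
cv2.imwrite("pics/q2n_%s.png"%sys.argv[6],b); holder(b,"side",hp,hy,232,105,15,sx,lev)
cv2.imwrite("pics/q2_%s.png"%sys.argv[6],b)
E
python3 v2.py .530 -.2505 90.5 0.03 .034 a
```

```text
(no output)
```

View pics/q1_a.png

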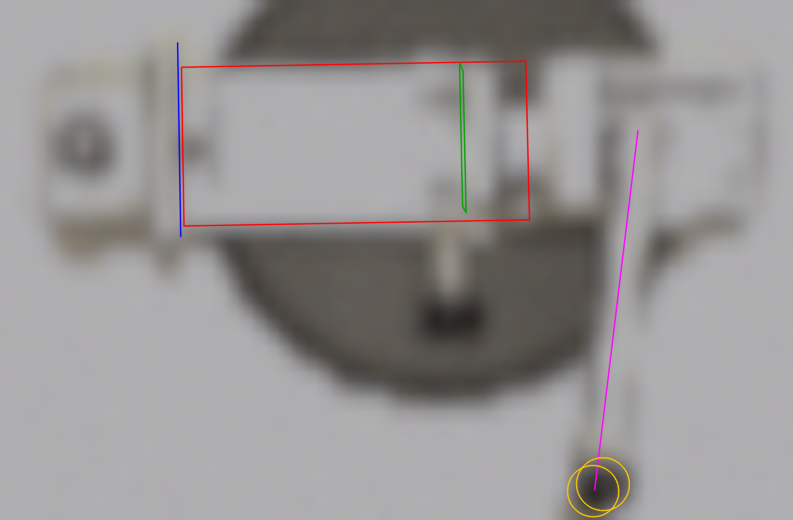

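View pics/q2_a.png

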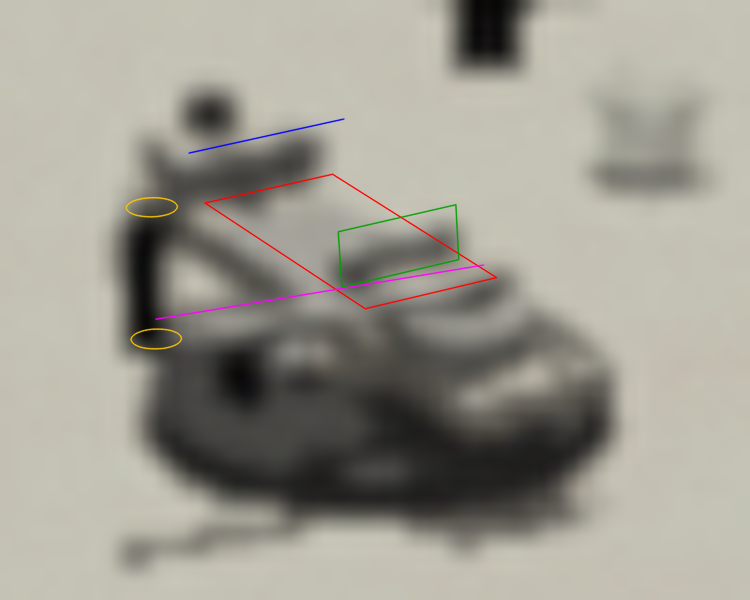

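View pics/q2n_a.png

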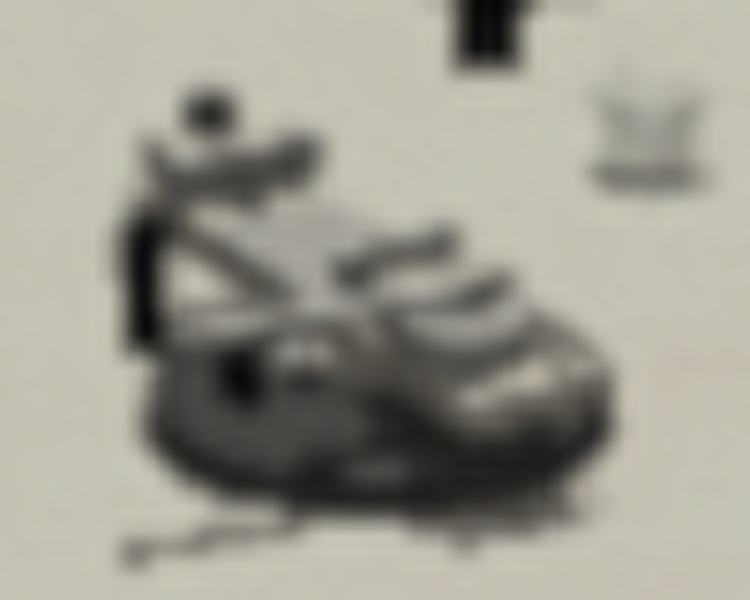

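```bash
python3 - <<'E'
from h import *
T=np.load("pics/topavg.npy").mean(2)
print("cols",list(range(238,300)))
for r in range(172,192): print(r,np.round(T[r,238:300]).astype(int).tolist())
a=T[168:212,236:297]; a=((a-100)/(165-100)*255).clip(0,255).astype(np.uint8)
cv2.imwrite("pics/q3.png",cv2.resize(a,(793,572),interpolation=cv2.INTER_LANCZOS4))
E
```

```text
cols [238, 239, 240, 241, 242, 243, 244, 245, 246, 247, 248, 249, 250, 251, 252, 253, 254, 255, 256, 257, 258, 259, 260, 261, 262, 263, 264, 265, 266, 267, 268, 269, 270, 271, 272, 273, 274, 275, 276, 277, 278, 279, 280, 281, 282, 283, 284, 285, 286, 287, 288, 289, 290, 291, 292, 293, 294, 295, 296, 297, 298, 299]
172 [146, 147, 146, 146, 146, 146, 146, 146, 145, 144, 143, 143, 144, 146, 141, 122, 91, 64, 64, 67, 67, 68, 68, 71, 69, 68, 67, 70, 68, 69, 70, 70, 69, 68, 68, 68, 68, 69, 67, 66, 65, 68, 66, 67, 68, 64, 65, 89, 122, 141, 146, 145, 146, 145, 146, 146, 146, 145, 147, 145, 146, 146]
173 [146, 146, 146, 145, 146, 145, 145, 145, 143, 137, 137, 136, 142, 143, 134, 104, 73, 63, 66, 70, 68, 68, 68, 68, 70, 68, 69, 72, 71, 74, 83, 84, 80, 75, 77, 74, 70, 70, 70, 72, 75, 81, 82, 81, 77, 76, 74, 81, 109, 138, 145, 144, 145, 144, 145, 144, 146, 145, 146, 145, 146, 145]
174 [146, 145, 142, 142, 142, 141, 142, 141, 135, 124, 131, 131, 139, 139, 126, 97, 81, 83, 85, 86, 84, 83, 81, 81, 82, 83, 86, 91, 92, 99, 114, 113, 107, 100, 101, 91, 78, 74, 76, 87, 106, 117, 120, 115, 107, 106, 106
[... 4561 characters left out ...]
, 80, 76, 73, 69, 68, 67, 67, 66, 66, 65, 91, 134, 137, 111, 78, 87, 111, 129, 141, 143, 143, 145, 147, 146, 146, 146, 146, 146]
190 [146, 145, 139, 133, 130, 133, 140, 143, 142, 135, 116, 119, 137, 140, 130, 94, 62, 60, 68, 72, 72, 72, 74, 75, 76, 76, 76, 76, 75, 72, 74, 94, 118, 98, 76, 73, 72, 71, 71, 70, 69, 68, 68, 68, 92, 133, 135, 108, 94, 116, 132, 141, 145, 146, 146, 146, 146, 146, 146, 145, 146, 146]
191 [146, 146, 145, 143, 143, 143, 145, 146, 146, 143, 133, 134, 142, 145, 139, 116, 75, 57, 63, 70, 72, 74, 73, 75, 77, 77, 76, 75, 76, 73, 73, 88, 112, 95, 74, 71, 72, 71, 71, 70, 68, 70, 69, 68, 94, 134, 133, 107, 114, 136, 143, 146, 147, 147, 147, 145, 146, 146, 146, 146, 145, 146]
```

View pics/q3.png

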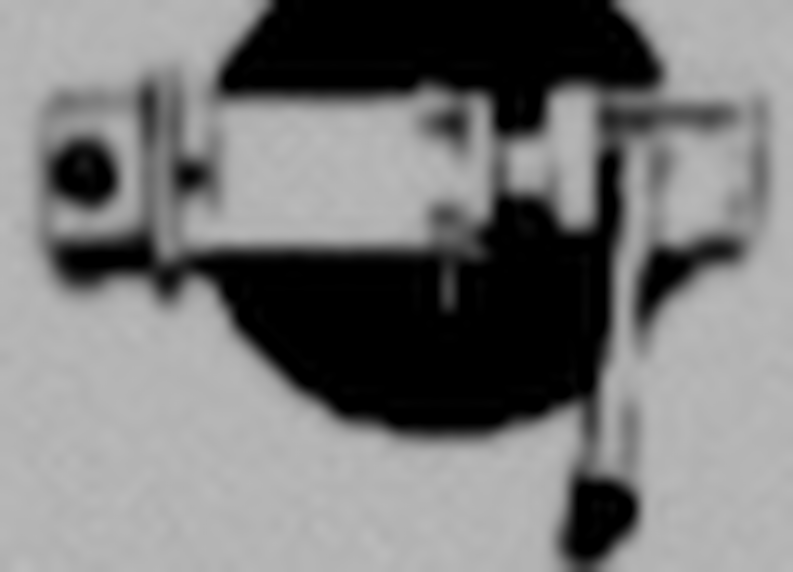

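```bash
cat > v3.py <<'E'
from ov import *
mp=(float(sys.argv[1]),float(sys.argv[2]));my=np.radians(float(sys.argv[3]))
T=np.load("pics/topavg.npy")[:,:,::-1];S=np.load("pics/sideavg.npy")[:,:,::-1]
def crop(I,x0,y0,w,h,s,lo,hi): return cv2.resize(((I[y0:y0+h,x0:x0+w]-lo)*255/(hi-lo)).clip(0,255).astype(np.uint8),(w*s,h*s),interpolation=cv2.INTER_CUBIC)
s=12
a=crop(T,170,182,33,34,s,90,165);n=a.copy();model(a,"top",mp,my,170,182,s)
b=crop(S,200,98,33,16*2,s,120,240);model(b,"side",mp,my,200,98,s)
o=np.zeros((34*s,66*s,3),np.uint8);o[:,:33*s]=a;o[:32*s,33*s:]=b
cv2.imwrite(sys.argv[4],o)
E
python3 v3.py .477 -.0115 73 pics/m1.png
python3 - <<'E'
from h import *
print("seat c",unproj("top",(260,180.8),.04),"holder net",unproj("top",(259.5,181.8),0))
print(proj("top",[[.53,-.2505,.04],[.4463,-.3395,.072]]))
print("dir",unproj("top",(250,180.8),.04)-unproj("top",(270,180.8),.04))
E
```

```text
seat c [ 0.52919947 -0.25088478  0.04      ] holder net [ 0.5307665  -0.24976926  0.        ]
[[259.87283297 180.54383025]
 [290.12807912 206.87153389]]
dir [0.00055675 0.06178927 0.        ]
```

View pics/m1.png

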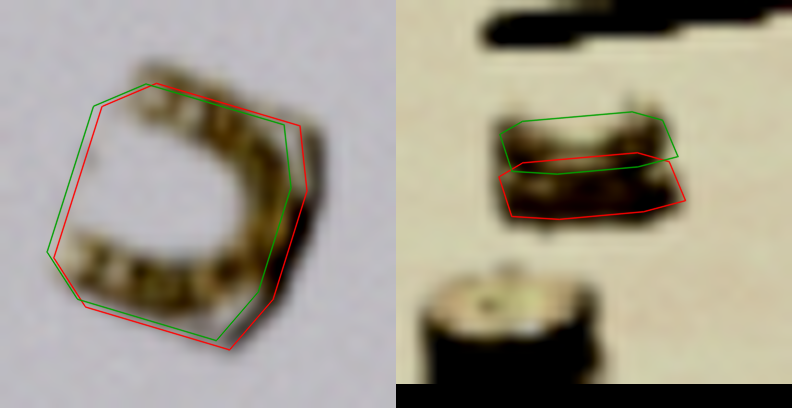

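```bash
cat > go.py <<'E'
# usage: go.py x y z tooly_deg  -> tx ty tz turn from current pose
from h import *
import sys
def rel(P,ydeg,s=None):
    s=s or bot.state(); M=R.from_rotvec(s["ee_rot"]).as_matrix()
    d=M.T@(np.array(P)-s["position"])*1000
    cur=np.degrees(np.arctan2(M[1,1],M[0,1])); t=-(ydeg-cur); t=(t+180)%360-180
    return d,t,cur
if __name__=="__main__":
    v=list(map(float,sys.argv[1:5])); d,t,c=rel(v[:3],v[3]); s=bot.state()
    print("tx %.1f ty %.1f tz %.1f turn %.1f"%(*d,t),"cur y %.1f"%c,"t %.2f"%s["time"],"pos",np.round(s["position"],4),"F",np.round(s["force"],2),"w %.3f"%s["gripper_width"],"j",np.round(s["joint_pos"],2))
    M=R.from_rotvec(s["ee_rot"]).as_matrix(); print("tilt",np.round(M[:,2],4))
E
python3 go.py .4765 -.0125 .12 -18
```

```text
tx -430.3 ty -445.0 tz 111.3 turn 81.0 cur y 63.0 t 1.40 pos [0.2948 0.5793 0.2313] F [-0.21  0.27  0.88] w 1.004 j [-0.84  0.5  -0.43  1.55  0.22  1.14 -0.21]
tilt [-1.e-04 -0.e+00 -1.e+00]
```

Candidates in the top picture: the arch model at (187,198), which could only be confused with the white tin (222,226). The holders are at (267,182), with a foot about 38 px or 120 mm across and the plain jaw at left, and at (383,200), which has a smaller foot. I choose the arch at (187,198) and the left, larger holder, and the crops above confirm both.

```bash
python3 -m crank '[{"hand":85,"tx":-430,"ty":-445,"tz":60,"turn":81},{"hand":85,"tx":-430,"ty":-445,"tz":60,"turn":81},{"hand":85,"tx":-430,"ty":-445,"tz":60,"turn":81},{"hand":85,"tx":-430,"ty":-445,"tz":60,"turn":81},{"hand":85,"tx":-430,"ty":-445,"tz":60,"turn":81},{"hand":85,"tx":-430,"ty":-445,"tz":60,"turn":81},{"hand":85,"tx":-430,"ty":-445,"tz":60,"turn":81},{"hand":85,"tx":-430,"ty":-445,"tz":60,"turn":81},{"hand":85,"tx":-430,"ty":-445,"tz":60,"turn":81},{"hand":85,"tx":-430,"ty":-445,"tz":60,"turn":81},{"hand":85,"tx":-430,"ty":-445,"tz":60,"turn":81},{"hand":85,"tx":-430,"ty":-445,"tz":60,"turn":81}]' 40; python3 go.py .4765 -.0125 .05 -18
```

```text
time: 2.9
position: [0.4761, -0.0119, 0.1713]
ee_rot: [-2.541, -1.846, -0.0]
force: [0.8, 0.2, -0.4]
gripper_width: 0.998
tx -0.5 ty 0.6 tz 121.3 turn 0.0 cur y -18.0 t 2.90 pos [ 0.4761 -0.0119  0.1713] F [ 0.83  0.22 -0.43] w 0.998 j [-0.11  0.24  0.09  2.05 -0.03  0.86 -0.32]
tilt [-2.e-04  5.e-04 -1.e+00]
```

```bash
python3 -m crank '[{"hand":85,"tz":60},{"hand":85,"tz":115},{"hand":85,"tz":126},{"hand":85,"tz":126}]'; cat > snap.py <<'E'
from ov import *
c,x0,y0,w,h,s,lo,hi,out=sys.argv[1],*map(int,sys.argv[2:9]),sys.argv[9]
I=avg(c,2); np.save("pics/"+out+".npy",I)
cv2.imwrite("pics/"+out+".png",cv2.resize(((I[y0:y0+h,x0:x0+w,::-1]-lo)*255/(hi-lo)).clip(0,255).astype(np.uint8),(w*s,h*s),interpolation=cv2.INTER_CUBIC))
E
python3 snap.py top 150 160 75 70 8 30 190 g1; python3 snap.py side 180 80 75 60 8 60 250 g2
```

```text
invalid input
```

View pics/g1.png

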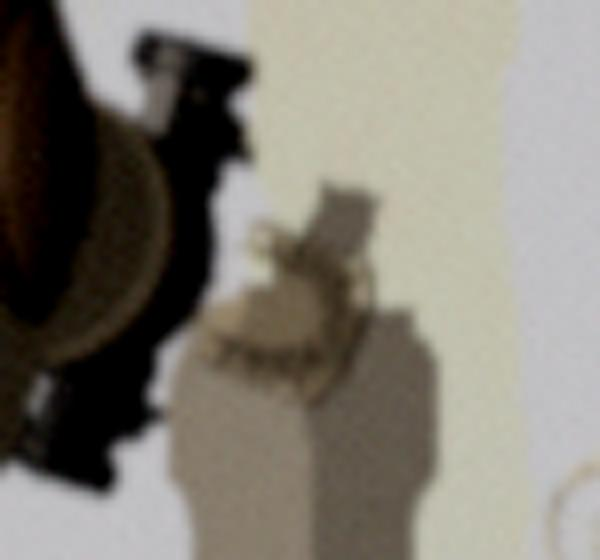

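View pics/g2.png

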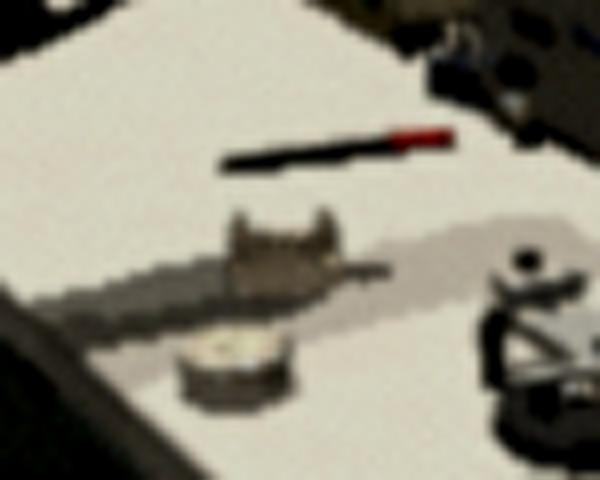

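```bash
python3 -m crank '[{"hand":85,"tx":0,"ty":0,"tz":60,"turn":0},{"hand":85,"tx":0,"ty":0,"tz":115,"turn":0},{"hand":85,"tx":0,"ty":0,"tz":131,"turn":0},{"hand":85,"tx":0,"ty":0,"tz":131,"turn":0}]'
python3 snap.py top 150 160 75 70 8 30 190 g1; python3 snap.py side 180 80 75 60 8 60 250 g2
```

```text
time: 3.6
position: [0.4758, -0.0117, 0.0401]
ee_rot: [-2.539, -1.848, 0.002]
force: [-0.0, 0.3, 0.6]
gripper_width: 0.992
```

View pics/g1.png

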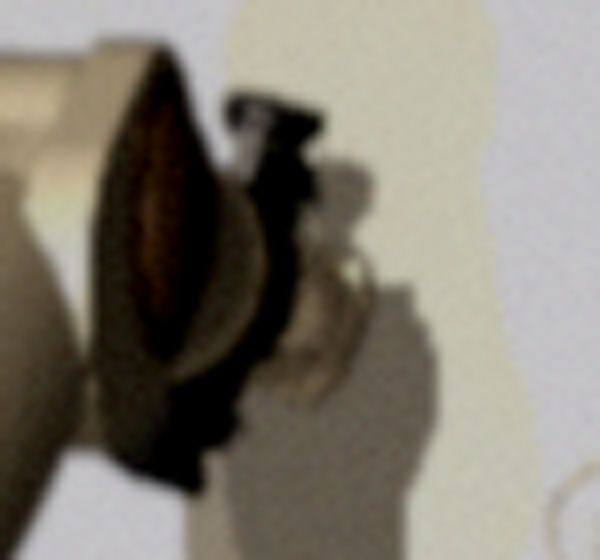

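View pics/g2.png

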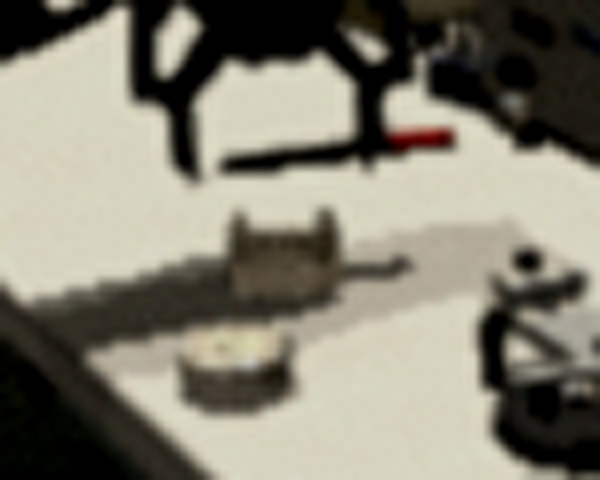

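```bash
python3 - <<'E'
from h import *
s=bot.state();p=s["position"];M=R.from_rotvec(s["ee_rot"]).as_matrix()
f=[p+M[:,1]*d-M[:,2]*.013 for d in(-.0427,.0427,0)]
f.append(np.r_[p[:2],.008])
print(p,((proj("side",f)-[180,80]+.5)*8).round(1).tolist())
m=[[.4765,-.0125,.008]]
print(((proj("side",m)-[180,80]+.5)*8).round(1).tolist())
E
```

```text
[ 0.47803483 -0.0121913   0.04221069] [[203.1, 173.9], [364.4, 160.7], [284.1, 167.3], [290.7, 253.5]]
[[288.3, 254.2]]
```

```bash
python3 -m crank '[{"hand":85,"tx":0,"ty":0,"tz":30,"turn":0},{"hand":85,"tx":0,"ty":0,"tz":42,"turn":0},{"hand":85,"tx":0,"ty":0,"tz":42,"turn":0}]' 40; python3 go.py .4765 -.0125 .05 -18; python3 -m crank '[{"hand":50,"tx":0,"ty":0,"tz":0,"turn":0},{"hand":50,"tx":0,"ty":0,"tz":0,"turn":0},{"hand":50,"tx":0,"ty":0,"tz":0,"turn":0},{"hand":50,"tx":0,"ty":0,"tz":0,"turn":0},{"hand":50,"tx":0,"ty":0,"tz":0,"turn":0}]' 40;python3 go.py .4765 -.0125 .05 -18; python3 snap.py side 180 80 75 60 8 60 250 g3
```

```text
time: 4.18
position: [0.4759, -0.0123, -0.0017]
ee_rot: [-2.541, -1.847, 0.001]
force: [0.3, 0.8, 0.1]
gripper_width: 0.994
tx 0.0 ty 0.5 tz -51.7 turn 0.0 cur y -18.0 t 4.17 pos [ 0.4759 -0.0123 -0.0017] F [0.28 0.81 0.08] w 0.994 j [-0.08  0.55  0.06  2.13 -0.08  0.47 -0.28]
tilt [-8.e-04  0.e+00 -1.e+00]
time: 4.8
position: [0.4772, -0.0124, -0.0003]
ee_rot: [2.541, 1.846, 0.003]
force: [-2.7, 0.1, 8.3]
gripper_width: 0.695
tx -0.2 ty -0.5 tz -50.3 turn -0.0 cur y -18.0 t 4.80 pos [ 4.772e-01 -1.240e-02 -3.000e-04] F [-2.72  0.06  8.31] w 0.695 j [-0.09  0.55  0.07  2.13 -0.08  0.47 -0.28]
tilt [ 2.e-03  1.e-04 -1.e+00]
```

View pics/g3.png

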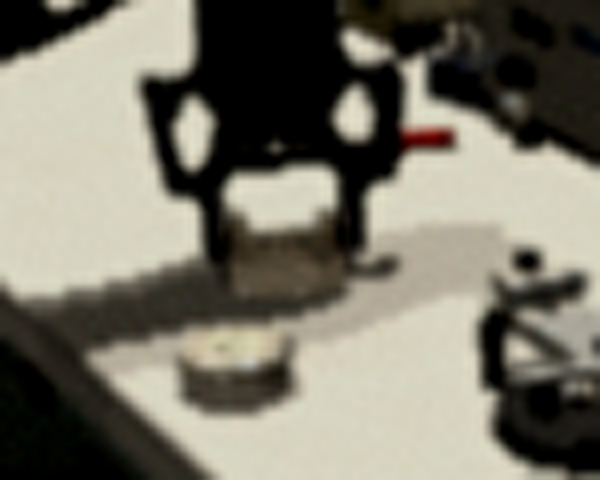

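```bash
python3 -m crank '[{"hand":80,"tx":0,"ty":0,"tz":0,"turn":0},{"hand":80,"tx":0,"ty":0,"tz":0,"turn":0},{"hand":80,"tx":0,"ty":0,"tz":4,"turn":0},{"hand":80,"tx":0,"ty":0,"tz":8,"turn":0},{"hand":80,"tx":0,"ty":0,"tz":8,"turn":0}]' 40; python3 go.py .4765 -.0125 .05 -18
```

```text
time: 5.52
position: [0.4757, -0.0123, -0.0103]
ee_rot: [-2.541, -1.847, 0.002]
force: [0.6, -0.9, 0.6]
gripper_width: 0.935
tx 0.1 ty 0.8 tz -60.3 turn 0.0 cur y -18.0 t 5.53 pos [ 0.4757 -0.0123 -0.0103] F [ 0.57 -0.86  0.56] w 0.935 j [-0.08  0.57  0.06  2.13 -0.08  0.45 -0.27]
tilt [-0.0012 -0.     -1.    ]
```

```bash
python3 -m crank '[{"hand":65,"tx":0,"ty":0,"tz":0,"turn":0},{"hand":52,"tx":0,"ty":0,"tz":0,"turn":0},{"hand":52,"tx":0,"ty":0,"tz":0,"turn":0},{"hand":52,"tx":0,"ty":0,"tz":0,"turn":0},{"hand":52,"tx":0,"ty":0,"tz":0,"turn":0}]' 40;python3 go.py .4765 -.0125 .05 -18; python3 snap.py side 180 80 75 60 8 60 250 g4
```

```text
time: 6.15
position: [0.477, -0.0119, -0.0055]
ee_rot: [-2.541, -1.847, -0.003]
force: [-12.7, 1.6, 56.0]
gripper_width: 0.718
tx -0.7 ty -0.2 tz -55.5 turn 0.0 cur y -18.0 t 6.15 pos [ 0.477  -0.0119 -0.0055] F [-12.66   1.59  55.99] w 0.718 j [-0.08  0.56  0.06  2.13 -0.08  0.46 -0.27]
tilt [ 0.0012  0.0011 -1.    ]
```

View pics/g4.png

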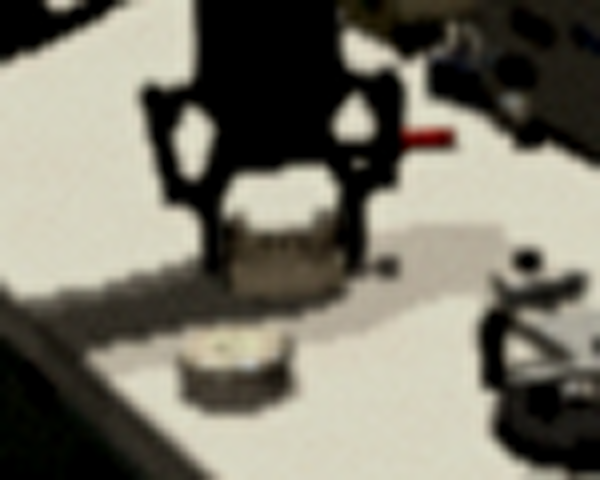

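```bash
python3 -m crank '[{"hand":52,"tx":0,"ty":0,"tz":-5,"turn":0},{"hand":52,"tx":0,"ty":0,"tz":-10,"turn":0},{"hand":52,"tx":0,"ty":0,"tz":-30,"turn":0},{"hand":52,"tx":0,"ty":0,"tz":-60,"turn":0},{"hand":52,"tx":0,"ty":0,"tz":-90,"turn":0},{"hand":52,"tx":0,"ty":0,"tz":-90,"turn":0}]' 40;python3 go.py .529 -.251 .12 -0.5; python3 snap.py side 180 60 75 60 8 60 250 g5;python3 snap.py top 150 160 75 70 8 30 190 g6
```

```text
time: 7.0
position: [0.4778, -0.0123, 0.0817]
ee_rot: [2.54, 1.846, 0.005]
force: [0.1, -1.2, -1.8]
gripper_width: 0.712
tx -211.2 ty 122.5 tz -38.1 turn -17.5 cur y -18.0 t 7.00 pos [ 0.4778 -0.0123  0.0817] F [ 0.06 -1.18 -1.82] w 0.712 j [-0.11  0.39  0.09  2.11 -0.06  0.65 -0.29]
tilt [ 3.6e-03  2.0e-04 -1.0e+00]
```

View pics/g5.png

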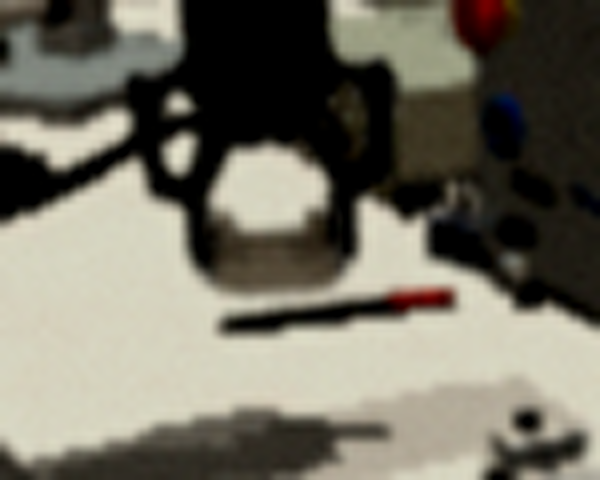

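View pics/g6.png

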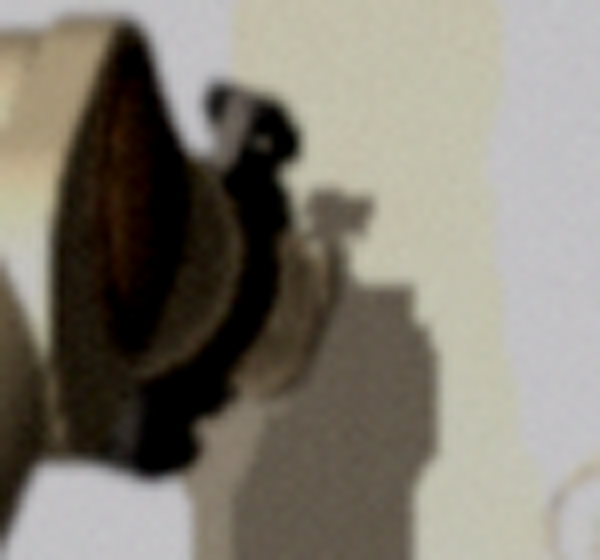

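```bash
python3 -m crank '[{"hand":52,"tx":-40,"ty":23,"tz":-30,"turn":-4},{"hand":52,"tx":-90,"ty":52,"tz":-38,"turn":-8},{"hand":52,"tx":-145,"ty":84,"tz":-38,"turn":-13},{"hand":52,"tx":-190,"ty":110,"tz":-38,"turn":-17},{"hand":52,"tx":-211,"ty":122.5,"tz":-38,"turn":-17.5},{"hand":52,"tx":-211,"ty":122.5,"tz":-20,"turn":-17.5},{"hand":52,"tx":-211,"ty":122.5,"tz":10,"turn":-17.5},{"hand":52,"tx":-211,"ty":122.5,"tz":16,"turn":-17.5},{"hand":52,"tx":-211,"ty":122.5,"tz":16,"turn":-17.5}]' 40;python3 go.py .529 -.251 .065 -0.5; python3 snap.py side 225 85 75 60 10 60 250 g7;python3 snap.py top 230 150 75 60 10 30 190 g8
```

```text
time: 8.32
position: [0.5268, -0.2492, 0.0631]
ee_rot: [-2.227, -2.212, 0.001]
force: [-0.0, 0.2, -1.3]
gripper_width: 0.708
tx -1.8 ty 2.2 tz -1.9 turn 0.1 cur y -0.4 t 8.32 pos [ 0.5268 -0.2492  0.0631] F [-0.01  0.23 -1.29] w 0.708 j [ 0.33  0.56  0.08  1.85 -0.06  0.73  0.44]
tilt [-0.0025  0.0015 -1.    ]
```

View pics/g7.png

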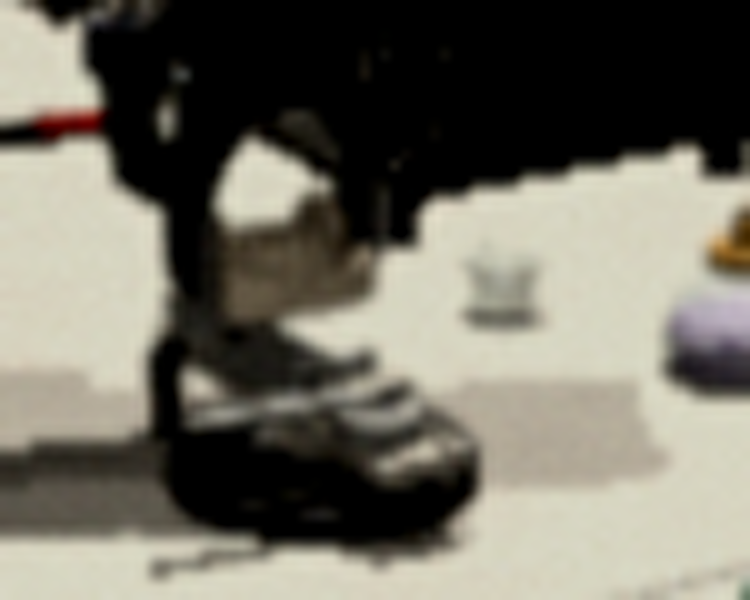

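View pics/g8.png

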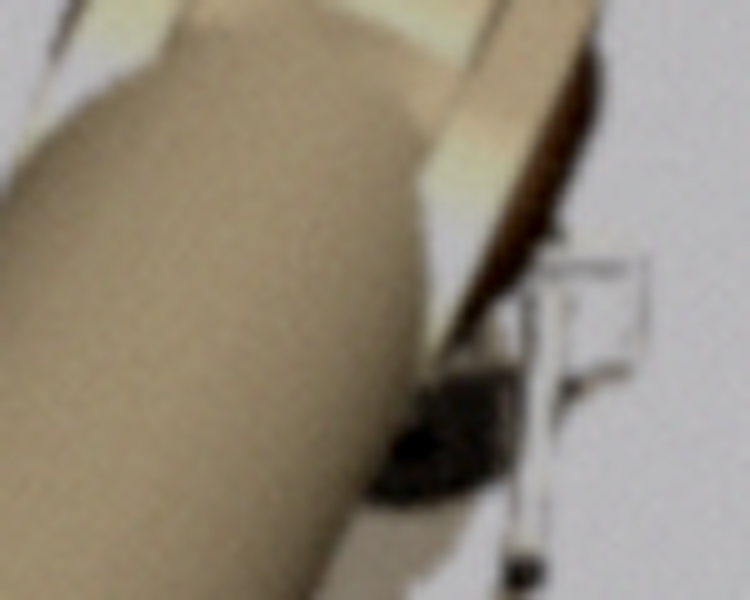

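```bash
cat > v4.py <<'E'
from ov import *
import ov
op=ov.proj
def pp(c,P): return op(c,P)+np.array([-.8,.6])
ov.proj=pp
f,x0,y0,w,h,s=sys.argv[1],*map(int,sys.argv[2:7]); mx,my,mz,myaw=map(float,sys.argv[7:11])
I=np.load(f)[:,:,::-1]
a=cv2.resize(((I[y0:y0+h,x0:x0+w]-60)*255/170).clip(0,255).astype(np.uint8),(w*s,h*s),interpolation=cv2.INTER_CUBIC)
model(a,"side",(mx,my),np.radians(myaw),x0,y0,s,mz)
holder(a,"side",(.529,-.251),np.radians(89.5),x0,y0,s,.034,.03)
cv2.imwrite(sys.argv[11],a)
E
python3 v4.py pics/g7.npy 235 95 45 45 13 .5268 -.2495 .069 89.6 pics/g7o.png
```

```text
(no output)
```

View pics/g7o.png

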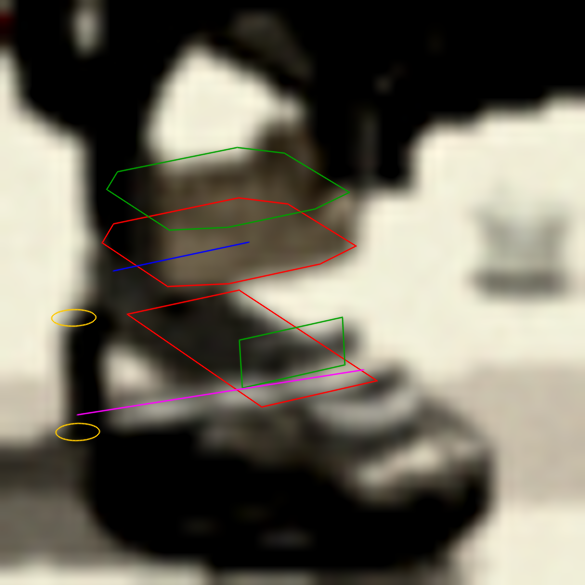

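```bash
python3 - <<'E'
from h import *
from go import rel
P=[];F=[]
for i in range(6):
    bot.get_image("side"); s=bot.state(); P.append(s["position"]); F.append(s["force"])
print(np.mean(P,0).round(4),np.std(P,0).round(4),np.mean(F,0).round(2))
s["position"]=np.mean(P,0); print(rel([.529,-.251,.04],-.5,s))
E
```

```text
[ 0.5281 -0.251   0.065 ] [0.0002 0.     0.0002] [ 0.11  0.04 -1.55]
(array([-1.96990916e-02,  8.83476341e-01,  2.50319667e+01]), np.float64(0.02445589565490991), np.float64(-0.475544104345086))
```

```bash
python3 -m crank '[{"hand":52,"tx":0,"ty":0.9,"tz":10,"turn":0},{"hand":52,"tx":0,"ty":0.9,"tz":20,"turn":0},{"hand":52,"tx":0,"ty":0.9,"tz":26,"turn":0},{"hand":52,"tx":0,"ty":0.9,"tz":28,"turn":0},{"hand":52,"tx":0,"ty":0.9,"tz":28,"turn":0}]' 40; python3 -m crank '[{"hand":52,"tx":0,"ty":0,"tz":1,"turn":0},{"hand":52,"tx":0,"ty":0,"tz":1,"turn":0}]'
```

```text
time: 9.45
position: [0.5284, -0.2508, 0.036]
ee_rot: [-2.23, -2.212, 0.0]
force: [-0.2, 0.4, -1.7]
gripper_width: 0.71
time: 9.7
position: [0.5286, -0.2509, 0.0355]
ee_rot: [2.23, 2.212, 0.0]
force: [0.4, -0.2, -2.2]
gripper_width: 0.707
```

```bash
for i in 1 ; do python3 -m crank '[{"hand":52,"tx":0,"ty":0,"tz":1,"turn":0},{"hand":52,"tx":0,"ty":0,"tz":1,"turn":0}]'|grep -E "posi|force"; python3 -m crank '[{"hand":52,"tx":0,"ty":0,"tz":1,"turn":0},{"hand":52,"tx":0,"ty":0,"tz":1,"turn":0}]'|grep -E "posi|force"; done
```

```text
position: [0.5287, -0.2509, 0.0348]
force: [-0.6, 0.5, 2.8]
position: [0.5288, -0.2509, 0.0347]
force: [-3.3, 1.1, 11.2]
```

```bash
python3 -m crank '[{"hand":52,"tx":0,"ty":0,"tz":-1,"turn":0},{"hand":78,"tx":0,"ty":0,"tz":-1,"turn":0},{"hand":78,"tx":0,"ty":0,"tz":-1,"turn":0},{"hand":78,"tx":0,"ty":0,"tz":-1,"turn":0}]' ; python3 snap.py side 225 85 75 60 10 60 250 g9; python3 v4.py pics/g9.npy 235 95 45 45 13 .5288 -.251 .040 89.6 pics/g9o.png
```

```text
time: 10.7
position: [0.5285, -0.2508, 0.0341]
ee_rot: [-2.23, -2.212, 0.0]
force: [-0.4, -1.1, -0.8]
gripper_width: 0.915
```

View pics/g9o.png

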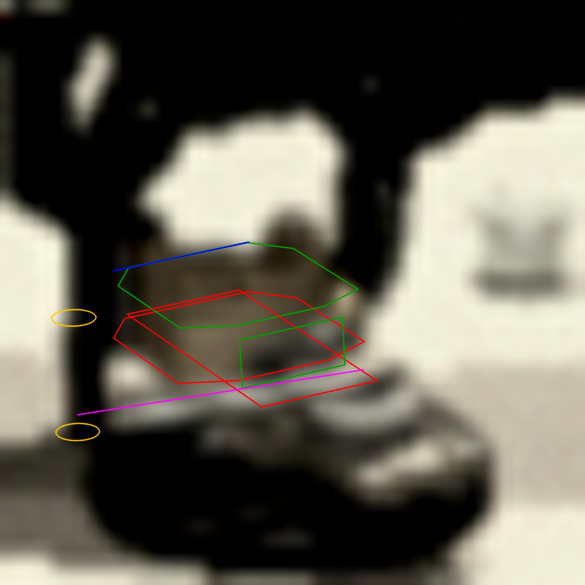

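View pics/g9.png

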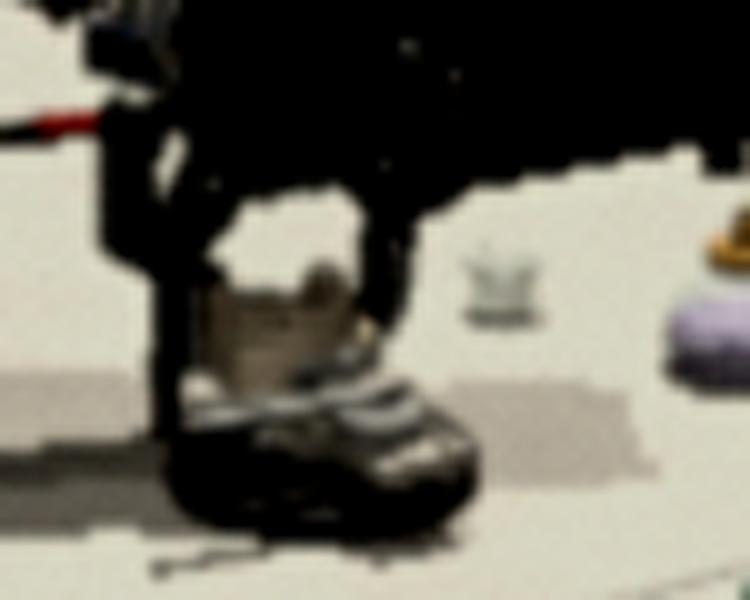

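```bash
python3 -m crank '[{"hand":80,"tx":0,"ty":0,"tz":-20,"turn":0},{"hand":80,"tx":0,"ty":0,"tz":-70,"turn":0},{"hand":80,"tx":0,"ty":0,"tz":-110,"turn":0},{"hand":80,"tx":0,"ty":0,"tz":-110,"turn":0}]' ; python3 go.py .4444 -.313 .14 -100
```

```text
time: 11.3
position: [0.5316, -0.2523, 0.1497]
ee_rot: [2.225, 2.206, 0.006]
force: [-0.2, 0.2, -0.1]
gripper_width: 0.934
tx -61.4 ty -86.8 tz 9.2 turn 99.5 cur y -0.5 t 11.30 pos [ 0.5316 -0.2523  0.1497] F [-0.23  0.25 -0.13] w 0.934 j [ 0.33  0.44  0.09  1.8  -0.05  0.89  0.43]
tilt [ 0.0085 -0.0034 -1.    ]
```

```bash
python3 -m crank '[{"hand":45,"tx":-10,"ty":-10,"tz":0,"turn":10},{"hand":45,"tx":-20,"ty":-30,"tz":0,"turn":20},{"hand":45,"tx":-40,"ty":-55,"tz":0,"turn":30},{"hand":45,"tx":-62,"ty":-84,"tz":0,"turn":40},{"hand":45,"tx":-62,"ty":-84,"tz":0,"turn":50},{"hand":45,"tx":-62,"ty":-84,"tz":0,"turn":60},{"hand":45,"tx":-62,"ty":-84,"tz":0,"turn":70},{"hand":45,"tx":-62,"ty":-84,"tz":0,"turn":80},{"hand":45,"tx":-62,"ty":-84,"tz":0,"turn":90},{"hand":45,"tx":-62,"ty":-84,"tz":0,"turn":99},{"hand":45,"tx":-62,"ty":-84,"tz":0,"turn":99}]' ; python3 snap.py top 235 150 75 75 8 30 190 k1;python3 snap.py side 210 70 75 75 8 60 250 k2; python3 go.py .4444 -.313 .075 -100
```

```text
time: 12.68
position: [0.4438, -0.3118, 0.1442]
ee_rot: [-3.131, 0.257, 0.001]
force: [0.0, 0.4, -0.7]
gripper_width: 0.531
tx 0.6 ty 0.9 tz 69.3 turn 0.7 cur y -99.3 t 12.88 pos [ 0.4439 -0.312   0.1443] F [0.19 0.23 0.28] w 0.524 j [ 0.16  0.42  0.5   1.92 -0.26  0.86 -0.94]
tilt [-0.e+00  3.e-04 -1.e+00]
```

View pics/k1.png

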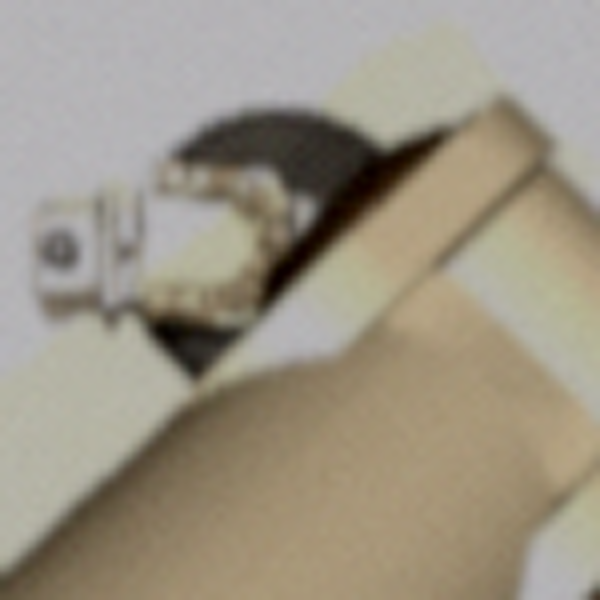

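View pics/k2.png

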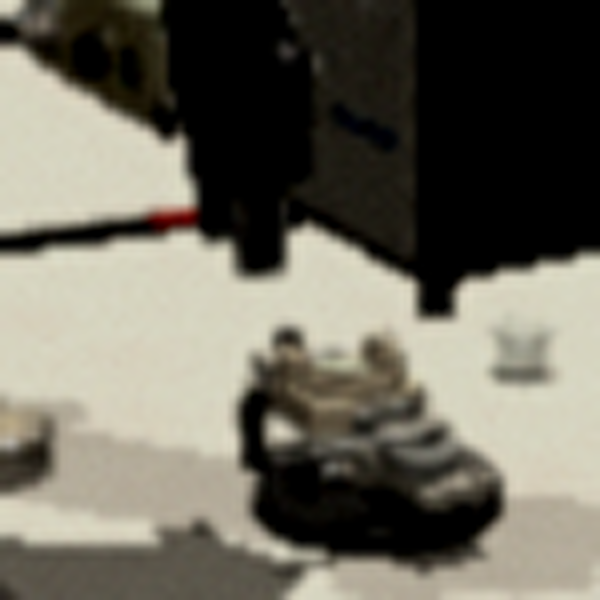

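```bash
python3 -m crank '[{"hand":45,"tx":0,"ty":0,"tz":40,"turn":0},{"hand":45,"tx":0,"ty":0,"tz":70,"turn":0},{"hand":45,"tx":0,"ty":0,"tz":82,"turn":0},{"hand":45,"tx":0,"ty":0,"tz":82,"turn":0}]' 20; python3 snap.py side 210 70 75 75 8 60 250 k3
```

```text
time: 13.38
position: [0.4436, -0.3121, 0.0619]
ee_rot: [-3.13, 0.259, 0.002]
force: [-0.1, 0.2, 0.9]
gripper_width: 0.527
```

View pics/k3.png

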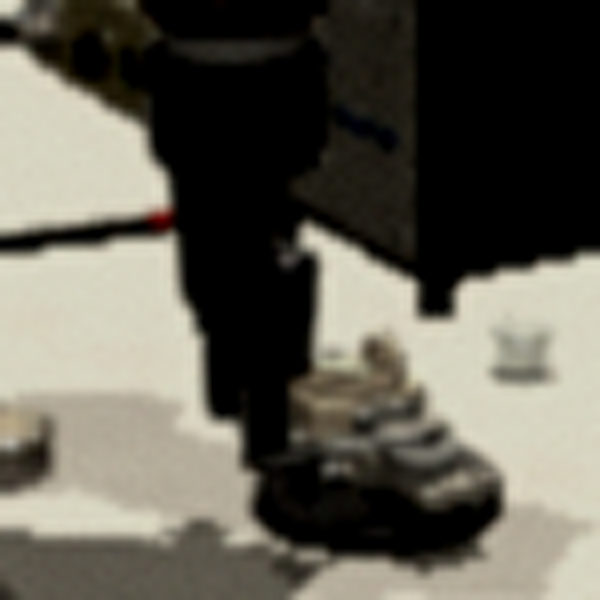

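```bash
python3 -m crank '[{"hand":30,"tx":0,"ty":0,"tz":0,"turn":0},{"hand":22,"tx":0,"ty":0,"tz":0,"turn":0},{"hand":22,"tx":0,"ty":0,"tz":0,"turn":0}]' 20; python3 -m crank '[{"hand":16,"tx":0,"ty":0,"tz":0,"turn":0},{"hand":16,"tx":0,"ty":0,"tz":0,"turn":0}]' 20;python3 -m crank '[{"hand":12,"tx":0,"ty":0,"tz":0,"turn":0},{"hand":11,"tx":0,"ty":0,"tz":0,"turn":0}]' 20
```

```text
time: 13.85
position: [0.4443, -0.3122, 0.0627]
ee_rot: [3.131, -0.259, 0.001]
force: [-0.4, 0.8, -0.7]
gripper_width: 0.258
time: 14.1
position: [0.4441, -0.3124, 0.0624]
ee_rot: [3.13, -0.26, 0.001]
force: [-0.0, -0.2, 1.1]
gripper_width: 0.184
time: 14.35
position: [0.4439, -0.3133, 0.0625]
ee_rot: [3.129, -0.261, 0.001]
force: [-0.8, -3.6, 0.7]
gripper_width: 0.131
```

```bash
python3 -m crank '[{"hand":6,"tx":0,"ty":0,"tz":0,"turn":0},{"hand":6,"tx":0,"ty":0,"tz":0,"turn":0},{"hand":6,"tx":0,"ty":0,"tz":0,"turn":0}]' 25; python3 go.py .444 -.313 .062 -100; cat > arc.py <<'E'
from h import *
import sys
# arc.py cur_angle_world_deg(knob about pivot) tool_y_deg step n
a0,ty,st,n=map(float,sys.argv[1:5])
r=.085
yd=np.radians(ty); X=np.array([np.cos(yd+np.pi/2),np.sin(yd+np.pi/2)]);Y=np.array([np.cos(yd),np.sin(yd)])
u=lambda a:85*np.array([np.cos(np.radians(a)),np.sin(np.radians(a))])
for i in range(1,int(n)+1):
    d=u(a0+st*i)-u(a0); print("turn %.1f tx %.1f ty %.1f"%(-st*i,d@X,d@Y))
E
python3 arc.py 172 -99.3 5 8
```

```text
time: 14.72
position: [0.4439, -0.3132, 0.0625]
ee_rot: [3.129, -0.261, 0.001]
force: [-1.9, -5.9, 2.1]
gripper_width: 0.129
tx 0.1 ty -0.3 tz 0.5 turn 0.5 cur y -99.5 t 14.72 pos [ 0.4439 -0.3132  0.0625] F [-1.9  -5.86  2.13] w 0.129 j [ 0.22  0.55  0.44  1.97 -0.35  0.7  -0.87]
tilt [ 4.0e-04 -1.4e-03 -1.0e+00]
turn -5.0 tx 0.5 ty 7.4
turn -10.0 tx 1.6 ty 14.7
turn -15.0 tx 3.4 ty 21.9
turn -20.0 tx 5.8 ty 28.9
turn -25.0 tx 8.8 ty 35.7
turn -30.0 tx 12.3 ty 42.2
turn -35.0 tx 16.5 ty 48.4
turn -40.0 tx 21.1 ty 54.2
```

```bash
python3 -m crank '[{"hand":6,"tx":0.5,"ty":7.4,"tz":0,"turn":-5},{"hand":6,"tx":1.6,"ty":14.7,"tz":0,"turn":-10},{"hand":6,"tx":3.4,"ty":21.9,"tz":0,"turn":-15},{"hand":6,"tx":5.8,"ty":28.9,"tz":0,"turn":-20}]' 25; cat > st.py <<'E'
from h import *
s=bot.state(); M=R.from_rotvec(s["ee_rot"]).as_matrix(); p=np.array(s["position"]); pv=np.array([.5283,-.326])
r=p[:2]-pv; a=np.arctan2(r[1],r[0]); t=np.array([-np.sin(a),np.cos(a)]); F=np.array(s["force"])
al=(np.degrees(a))%360
print("t %.2f"%s["time"],"lever %.3f"%np.radians(al-169.5),"ang %.1f rad %.4f"%(al,np.hypot(*r)),"Ft %.2f Fr %.2f Fz %.2f"%(-F[:2]@t,F[:2]@r/np.hypot(*r),F[2]),"w %.3f"%s["gripper_width"],"toolY %.1f"%np.degrees(np.arctan2(M[1,1],M[0,1])),p.round(4))
E
python3 st.py
```

```text
time: 15.22
position: [0.4441, -0.3397, 0.0623]
ee_rot: [-3.124, -0.292, 0.003]
force: [-3.8, 2.3, 8.0]
gripper_width: 0.129
t 15.22 lever 0.345 ang 189.3 rad 0.0853 Ft 2.88 Fr 3.42 Fz 8.02 w 0.129 toolY -79.3 [ 0.4441 -0.3397  0.0623]
```

```bash
python3 arc.py 192 -79.3 5 4; python3 arc.py 192 -79.3 2.5 12 | head -5
```

```text
turn -5.0 tx 0.5 ty 7.4
turn -10.0 tx 1.6 ty 14.7
turn -15.0 tx 3.4 ty 21.9
turn -20.0 tx 5.8 ty 28.9
turn -2.5 tx 0.2 ty 3.7
turn -5.0 tx 0.5 ty 7.4
turn -7.5 tx 1.0 ty 11.1
turn -10.0 tx 1.6 ty 14.7
turn -12.5 tx 2.4 ty 18.3
```

```bash
python3 -m crank '[{"hand":6,"tx":0.5,"ty":7.4,"tz":0,"turn":-5},{"hand":6,"tx":1.6,"ty":14.7,"tz":0,"turn":-10},{"hand":6,"tx":2.4,"ty":18.3,"tz":0,"turn":-12.5},{"hand":6,"tx":3.4,"ty":21.9,"tz":0,"turn":-15}]' 25 >/dev/null; python3 st.py; python3 -m crank '[{"hand":6,"tx":0.2,"ty":3.7,"tz":0,"turn":-2.5},{"hand":6,"tx":0.5,"ty":7.4,"tz":0,"turn":-5}]'>/dev/null; python3 st.py
```

```text
t 15.72 lever 0.602 ang 204.0 rad 0.0851 Ft 4.35 Fr 4.49 Fz 9.76 w 0.124 toolY -64.4 [ 0.4506 -0.3606  0.0623]
t 15.97 lever 0.691 ang 209.1 rad 0.0851 Ft 4.05 Fr 4.02 Fz 8.60 w 0.131 toolY -59.4 [ 0.4539 -0.3674  0.0623]
```

```bash
python3 -m crank '[{"hand":6,"tx":0.2,"ty":3.7,"tz":0,"turn":-2.5},{"hand":6,"tx":0.5,"ty":7.4,"tz":0,"turn":-5}]'>/dev/null; python3 st.py;python3 -m crank '[{"hand":6,"tx":0.2,"ty":3.7,"tz":0,"turn":-2.5},{"hand":6,"tx":0.5,"ty":7.4,"tz":0,"turn":-5}]'>/dev/null; python3 st.py
```

```text
t 16.23 lever 0.779 ang 214.1 rad 0.0851 Ft 5.26 Fr 5.34 Fz 10.17 w 0.126 toolY -54.4 [ 0.4578 -0.3738  0.0623]
t 16.48 lever 0.869 ang 219.3 rad 0.0852 Ft 4.96 Fr 5.85 Fz 8.81 w 0.129 toolY -49.4 [ 0.4624 -0.3799  0.0623]
```

```bash
python3 -m crank '[{"hand":6,"tx":0.2,"ty":3.7,"tz":0,"turn":-2.5},{"hand":6,"tx":0.5,"ty":7.4,"tz":0,"turn":-5}]'>/dev/null; python3 st.py;python3 -m crank '[{"hand":6,"tx":0.2,"ty":3.7,"tz":0,"turn":-2.5},{"hand":6,"tx":0.5,"ty":7.4,"tz":0,"turn":-5}]'>/dev/null; python3 st.py; python3 snap.py top 235 150 75 75 8 30 190 L1;python3 snap.py side 210 70 75 75 8 60 250 L2; python3 st.py
```

```text
t 16.73 lever 0.957 ang 224.4 rad 0.0852 Ft 5.27 Fr 4.70 Fz 8.63 w 0.127 toolY -44.5 [ 0.4674 -0.3856  0.0623]
t 16.98 lever 1.047 ang 229.5 rad 0.0852 Ft 4.76 Fr 5.49 Fz 8.21 w 0.125 toolY -39.5 [ 0.4729 -0.3908  0.0623]
t 17.18 lever 1.052 ang 229.8 rad 0.0853 Ft 3.92 Fr 5.16 Fz 7.30 w 0.127 toolY -39.5 [ 0.4733 -0.3911  0.0624]
```

View pics/L1.png

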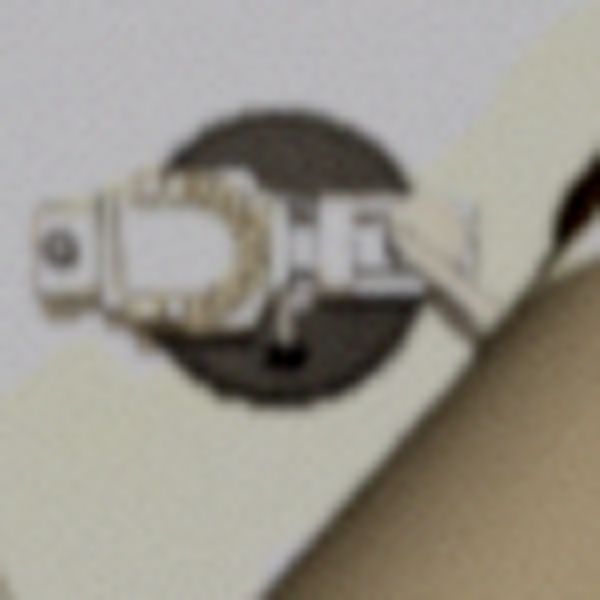

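View pics/L2.png

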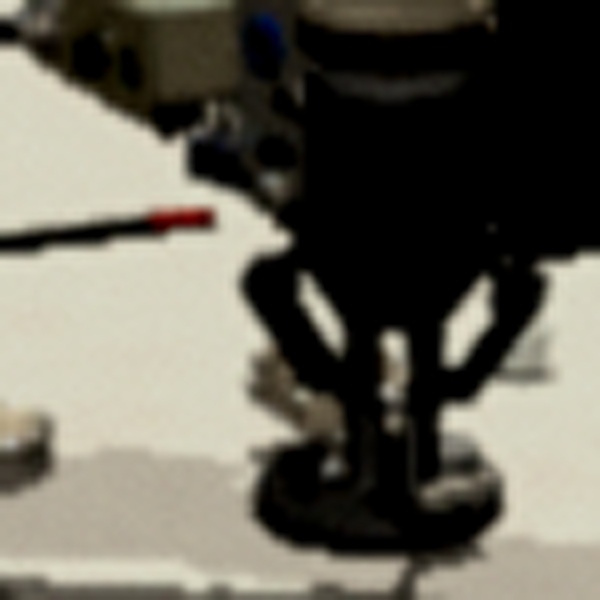

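```bash
python3 -m crank '[{"hand":6,"tx":0.2,"ty":3.7,"tz":0,"turn":-2.5},{"hand":6,"tx":0.5,"ty":7.4,"tz":0,"turn":-5}]'>/dev/null; python3 st.py;python3 -m crank '[{"hand":6,"tx":0.2,"ty":3.7,"tz":0,"turn":-2.5},{"hand":6,"tx":0.5,"ty":7.4,"tz":0,"turn":-5}]'>/dev/null; python3 st.py
```

```text
t 17.43 lever 1.135 ang 234.5 rad 0.0853 Ft 5.27 Fr 5.46 Fz 7.19 w 0.130 toolY -34.5 [ 0.4788 -0.3955  0.0623]
t 17.68 lever 1.224 ang 239.6 rad 0.0854 Ft 4.64 Fr 5.50 Fz 6.80 w 0.127 toolY -29.5 [ 0.4851 -0.3997  0.0624]
```

```bash
python3 -m crank '[{"hand":6,"tx":0.2,"ty":3.7,"tz":0,"turn":-2.5},{"hand":6,"tx":0.5,"ty":7.4,"tz":0,"turn":-5}]'>/dev/null; python3 st.py; python3 snap.py top 235 150 75 75 8 30 190 L3; python3 st.py
```

```text
t 17.93 lever 1.312 ang 244.7 rad 0.0854 Ft 5.45 Fr 5.58 Fz 6.30 w 0.126 toolY -24.5 [ 0.4917 -0.4032  0.0624]
t 18.02 lever 1.317 ang 245.0 rad 0.0854 Ft 4.21 Fr 4.93 Fz 6.26 w 0.129 toolY -24.5 [ 0.4921 -0.4034  0.0624]
```

View pics/L3.png

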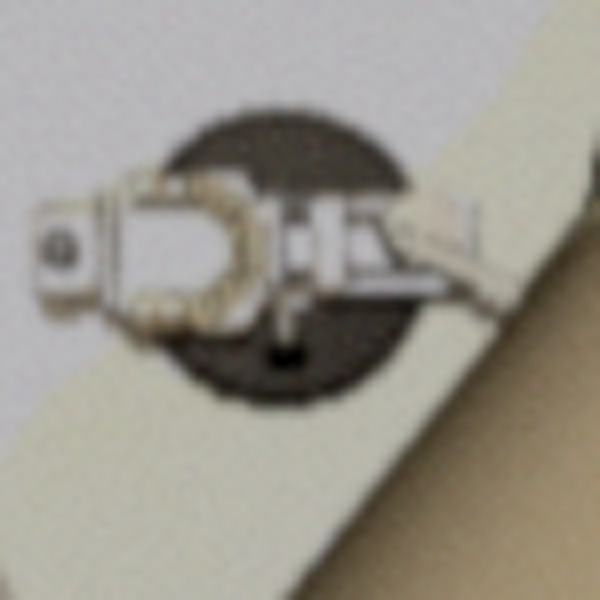

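```bash
cat > pc.py <<'E'
from h import *
import sys
g=lambda f:np.load("pics/%s.npy"%f).mean(2).astype(np.float32)
A,B=g(sys.argv[1]),g(sys.argv[2])
for n,(r0,r1,c0,c1) in dict(model=(169,194,250,270),setjaw=(172,192,236,250),foot=(162,204,255,290)).items():
    best=None
    a=A[r0:r1,c0:c1]
    # subpixel via ECC translation
    W=np.eye(2,3,dtype=np.float32)
    try:
        cc,W=cv2.findTransformECC(a,B[r0:r1,c0:c1],W,cv2.MOTION_TRANSLATION,(3,100,1e-5)); print(n,W[:,2].round(2),round(cc,3))
    except Exception as e: print(n,"fail")
E
python3 pc.py L1 L3; python3 pc.py k1 L1
```

```text
model [-0.53  0.43] 0.971
setjaw [-0.02 -0.03] 0.996
foot [-0.16  0.06] 0.983
model [-1.22  0.87] 0.748
setjaw [ 0.07 -0.03] 0.981
foot [-2.55 -1.27] 0.242
```

```bash
python3 -m crank '[{"hand":6,"tx":0.2,"ty":3.7,"tz":0,"turn":-2.5},{"hand":6,"tx":0.5,"ty":7.4,"tz":0,"turn":-5}]'>/dev/null; python3 st.py; python3 snap.py top 235 150 75 75 8 30 190 L4; python3 st.py; python3 pc.py L3 L4
```

```text
t 18.27 lever 1.397 ang 249.6 rad 0.0856 Ft 6.13 Fr 5.90 Fz 7.31 w 0.125 toolY -19.5 [ 0.4984 -0.4062  0.0624]
t 18.38 lever 1.403 ang 249.9 rad 0.0855 Ft 4.83 Fr 5.94 Fz 6.39 w 0.125 toolY -19.5 [ 0.4989 -0.4063  0.0624]
model [-0.03 -0.02] 0.999
setjaw [0.   0.02] 1.0
foot [-0.    0.02] 0.999
```

```bash
python3 -m crank '[{"hand":6,"tx":0.2,"ty":3.7,"tz":0,"turn":-2.5},{"hand":6,"tx":0.5,"ty":7.4,"tz":0,"turn":-5}]'>/dev/null; python3 st.py; python3 snap.py top 235 150 75 75 8 30 190 L5; python3 st.py; python3 pc.py L3 L5; python3 arc.py 0 -87 3 1;python3 arc.py 0 -87 1.5 1;
```

```text
t 18.62 lever 1.483 ang 254.5 rad 0.0856 Ft 6.36 Fr 5.38 Fz 7.04 w 0.126 toolY -14.5 [ 0.5054 -0.4085  0.0624]
t 18.73 lever 1.488 ang 254.8 rad 0.0856 Ft 5.26 Fr 5.22 Fz 6.68 w 0.127 toolY -14.5 [ 0.5058 -0.4086  0.0624]
model [-0.06  0.01] 0.999
setjaw [-0.02  0.02] 0.996
foot [-0.06  0.01] 0.997
turn -3.0 tx 0.1 ty -4.4
turn -1.5 tx 0.1 ty -2.2
```

```bash
python3 -m crank '[{"hand":6,"tx":0.2,"ty":3.7,"tz":0,"turn":-2.5},{"hand":6,"tx":0.4,"ty":6.8,"tz":0,"turn":-4.6}]'>/dev/null; python3 st.py; python3 snap.py top 235 150 75 75 8 30 190 L6; python3 st.py; python3 pc.py L3 L6
```

```text
t 18.98 lever 1.561 ang 259.0 rad 0.0857 Ft 6.12 Fr 5.77 Fz 6.67 w 0.128 toolY -9.9 [ 0.5119 -0.4101  0.0624]
t 19.07 lever 1.566 ang 259.2 rad 0.0857 Ft 6.03 Fr 4.74 Fz 5.36 w 0.128 toolY -10.0 [ 0.5123 -0.4102  0.0624]
model [-0.04  0.01] 0.999
setjaw [ 0.02 -0.01] 0.999
foot [-0.12 -0.02] 0.992
```

```bash
python3 -m crank '[{"hand":45,"tx":0,"ty":0,"tz":0,"turn":0},{"hand":45,"tx":0,"ty":0,"tz":0,"turn":0},{"hand":45,"tx":0,"ty":0,"tz":0,"turn":0},{"hand":45,"tx":0,"ty":0,"tz":-40,"turn":0},{"hand":45,"tx":0,"ty":0,"tz":-85,"turn":0},{"hand":80,"tx":0,"ty":0,"tz":-85,"turn":0}]'; python3 snap.py top 235 150 75 75 8 30 190 L7; python3 snap.py side 210 70 75 75 8 60 250 L8;  python3 st.py; python3 pc.py L6 L7;python3 go.py .529 -.246 .15 -0.5
```

```text
time: 19.82
position: [0.5185, -0.4097, 0.1519]
ee_rot: [2.398, 2.018, 0.004]
force: [0.1, -0.1, -0.1]
gripper_width: 0.722
t 20.02 lever 1.590 ang 260.6 rad 0.0823 Ft 0.75 Fr -0.23 Fz 0.23 w 0.937 toolY -9.8 [ 0.5149 -0.4072  0.1459]
model [ 0.05 -0.01] 0.998
setjaw [ 0.05 -0.03] 0.98
foot [ 0.05 -0.02] 0.998
tx 161.2 ty -13.6 tz -3.9 turn -9.3 cur y -9.8 t 20.02 pos [ 0.5149 -0.4072  0.1459] F [-0.71  0.35  0.23] w 0.937 j [ 0.59  0.56  0.05  1.62 -0.03  0.96  0.48]
tilt [-0.0019  0.0017 -1.    ]
```

View pics/L7.png

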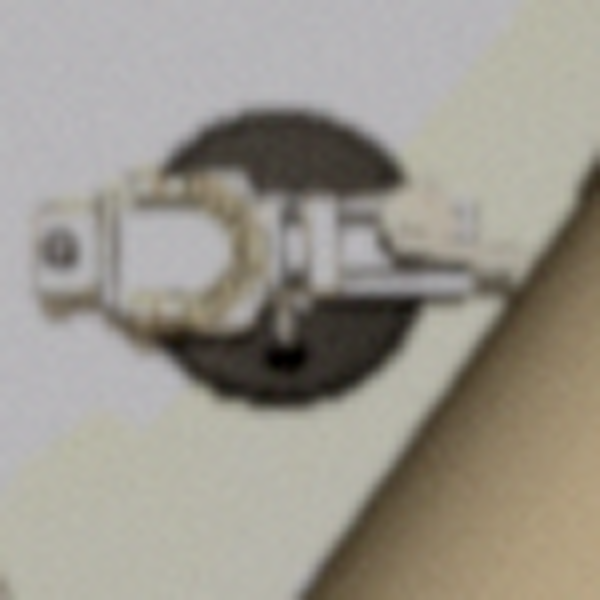

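View pics/L8.png

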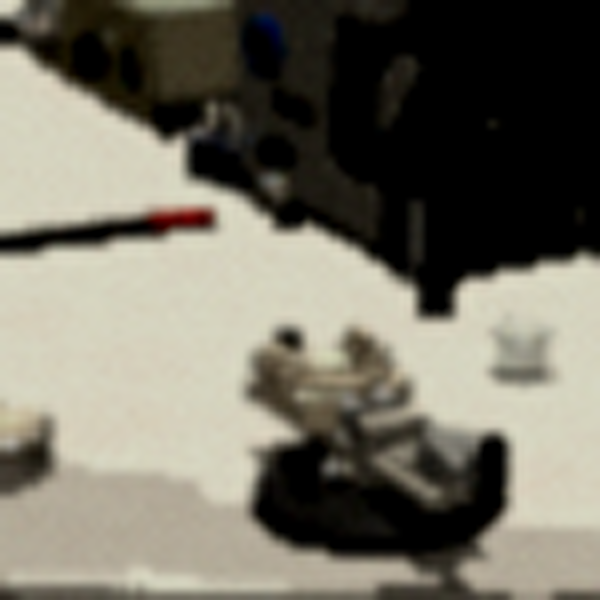

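```bash
cat > v5.py <<'E'
from ov import *
mx,my,yw=map(float,sys.argv[2:5])
I=np.load("pics/%s.npy"%sys.argv[1])[:,:,::-1]; x0,y0,w,h,s=236,163,45,38,16
a=cv2.resize(((I[y0:y0+h,x0:x0+w]-60)*255/110).clip(0,255).astype(np.uint8),(w*s,h*s),interpolation=cv2.INTER_CUBIC)
model(a,"top",(mx,my),np.radians(yw),x0,y0,s,.04)
cv2.imwrite(sys.argv[5],a)
E
python3 v5.py L7 .529 -.245 89.5 pics/L7o.png
```

```text
(no output)
```

View pics/L7o.png

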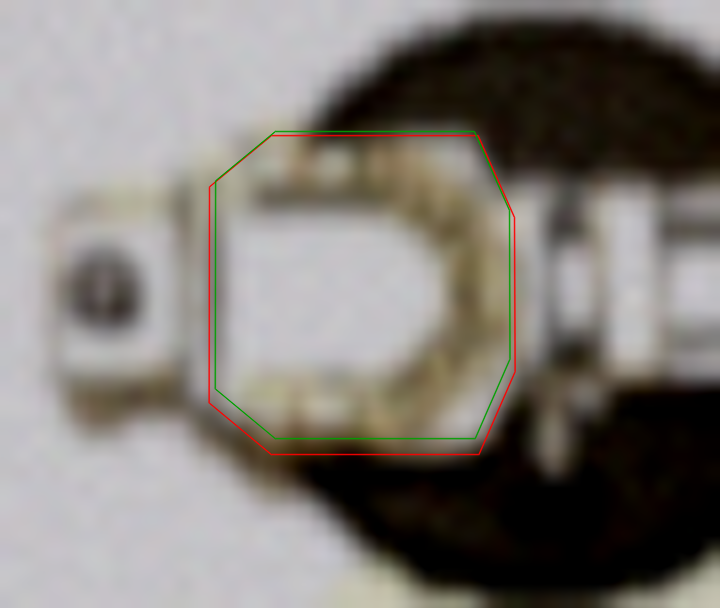

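```bash
python3 go.py .5285 -.245 .10 -0.5; python3 -m crank '[{"hand":82,"tx":50,"ty":-4,"tz":0,"turn":-4},{"hand":82,"tx":100,"ty":-9,"tz":0,"turn":-9},{"hand":82,"tx":150,"ty":-12,"tz":0,"turn":-9.3},{"hand":82,"tx":162,"ty":-14,"tz":20,"turn":-9.3},{"hand":82,"tx":162,"ty":-14,"tz":40,"turn":-9.3},{"hand":82,"tx":162,"ty":-14,"tz":40,"turn":-9.3},{"hand":82,"tx":162,"ty":-14,"tz":40,"turn":-9.3}]';python3 go.py .5285 -.245 .0335 -0.5
```

```text
tx 162.1 ty -14.2 tz 46.1 turn -9.3 cur y -9.8 t 20.02 pos [ 0.5149 -0.4072  0.1459] F [-0.71  0.35  0.23] w 0.937 j [ 0.59  0.56  0.05  1.62 -0.03  0.96  0.48]
tilt [-0.0019  0.0017 -1.    ]
time: 20.9
position: [0.5293, -0.2464, 0.107]
ee_rot: [-2.233, -2.209, 0.001]
force: [-0.4, 0.5, 0.6]
gripper_width: 0.96
tx 1.4 ty -0.7 tz 73.5 turn -0.1 cur y -0.6 t 20.90 pos [ 0.5293 -0.2464  0.107 ] F [-0.43  0.46  0.61] w 0.960 j [ 0.4   0.5  -0.02  1.83  0.01  0.81  0.37]
tilt [-8.e-04  2.e-04 -1.e+00]
```

```bash
python3 -m crank '[{"hand":82,"tx":1,"ty":-0.5,"tz":30,"turn":0},{"hand":82,"tx":1,"ty":-0.5,"tz":60,"turn":0},{"hand":82,"tx":1,"ty":-0.5,"tz":72,"turn":0},{"hand":70,"tx":1,"ty":-0.5,"tz":72,"turn":0},{"hand":66,"tx":1,"ty":-0.5,"tz":72,"turn":0},{"hand":66,"tx":1,"ty":-0.5,"tz":72,"turn":0}]';python3 snap.py side 225 85 75 60 10 60 250 P1;python3 go.py .5285 -.245 .0335 -0.5
```

```text
time: 21.65
position: [0.5281, -0.2455, 0.036]
ee_rot: [-2.232, -2.209, 0.001]
force: [-5.2, 0.4, 2.6]
gripper_width: 0.77
tx 0.4 ty 0.4 tz 2.4 turn -0.1 cur y -0.6 t 21.75 pos [ 0.5281 -0.2454  0.0359] F [-5.6   0.04  2.83] w 0.772 j [ 0.4   0.61 -0.02  1.86  0.02  0.68  0.36]
tilt [-0.0013 -0.     -1.    ]
```

View pics/P1.png

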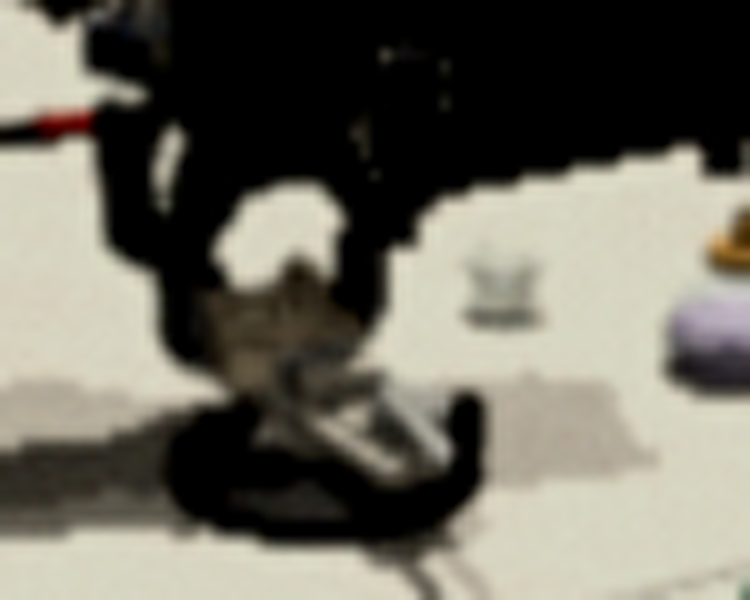

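```bash
python3 -m crank '[{"hand":70,"tx":0,"ty":0,"tz":0,"turn":0},{"hand":70,"tx":0,"ty":-2.5,"tz":1,"turn":0},{"hand":65,"tx":0,"ty":-2.5,"tz":1,"turn":0},{"hand":65,"tx":0,"ty":-2.5,"tz":1,"turn":0},{"hand":65,"tx":0,"ty":-2.5,"tz":1,"turn":0}]';python3 go.py .5285 -.245 .0335 -0.5
```

```text
time: 22.38
position: [0.5269, -0.2451, 0.0344]
ee_rot: [2.232, 2.21, 0.001]
force: [0.4, 0.7, -0.1]
gripper_width: 0.763
tx 0.1 ty 1.6 tz 0.9 turn -0.1 cur y -0.6 t 22.38 pos [ 0.5269 -0.2451  0.0344] F [ 0.43  0.73 -0.13] w 0.763 j [ 0.4   0.61 -0.02  1.87  0.02  0.67  0.37]
tilt [ 5.e-04 -0.e+00 -1.e+00]
```

```bash
python3 -m crank '[{"hand":63,"tx":0,"ty":0,"tz":0,"turn":0},{"hand":63,"tx":0,"ty":0,"tz":0,"turn":0}]' 20;python3 -m crank '[{"hand":61.5,"tx":0,"ty":0,"tz":0,"turn":0},{"hand":61.5,"tx":0,"ty":0,"tz":0,"turn":0}]' 20
```

```text
time: 22.62
position: [0.5262, -0.2451, 0.0342]
ee_rot: [-2.232, -2.21, 0.001]
force: [-1.6, 0.5, 1.5]
gripper_width: 0.737
time: 22.88
position: [0.5257, -0.2451, 0.0342]
ee_rot: [-2.232, -2.209, 0.001]
force: [-4.5, 0.0, 4.5]
gripper_width: 0.719
```

```bash
python3 -m crank '[{"hand":61.5,"tx":0,"ty":-1.2,"tz":0,"turn":0},{"hand":61.5,"tx":0,"ty":-1.2,"tz":0,"turn":0}]' 20;python3 -m crank '[{"hand":58,"tx":0,"ty":0,"tz":0,"turn":0},{"hand":52,"tx":0,"ty":0,"tz":0,"turn":0},{"hand":52,"tx":0,"ty":0,"tz":0,"turn":0}]' 30
```

```text
time: 23.12
position: [0.5256, -0.2452, 0.0343]
ee_rot: [2.232, 2.21, 0.001]
force: [-1.2, 0.0, 0.7]
gripper_width: 0.719
time: 23.5
position: [0.5257, -0.2451, 0.0346]
ee_rot: [2.232, 2.21, 0.0]
force: [-2.8, 0.3, 4.9]
gripper_width: 0.707
```

```bash
python3 -m crank '[{"hand":50,"tx":0,"ty":0,"tz":0,"turn":0},{"hand":50,"tx":0,"ty":0,"tz":-0.5,"turn":0},{"hand":50,"tx":0,"ty":0,"tz":-0.5,"turn":0}]' 50;python3 -m crank '[{"hand":50,"tx":0,"ty":0,"tz":-0.4,"turn":0},{"hand":50,"tx":0,"ty":0,"tz":-0.4,"turn":0}]'
```

```text
time: 23.88
position: [0.5257, -0.2451, 0.0349]
ee_rot: [2.232, 2.21, 0.0]
force: [-0.8, -0.5, 3.9]
gripper_width: 0.702
time: 24.12
position: [0.5256, -0.2451, 0.035]
ee_rot: [2.232, 2.21, 0.0]
force: [0.3, -1.1, -1.4]
gripper_width: 0.698
```

```bash
python3 -m crank '[{"hand":50,"tx":0,"ty":0,"tz":-0.2,"turn":0},{"hand":50,"tx":0,"ty":0,"tz":-0.2,"turn":0}]';python3 -m crank '[{"hand":50,"tx":0,"ty":0,"tz":-0.2,"turn":0},{"hand":50,"tx":0,"ty":0,"tz":-0.2,"turn":0}]'
```

```text
time: 24.38
position: [0.5256, -0.2451, 0.035]
ee_rot: [2.232, 2.21, 0.0]
force: [3.2, 0.2, -7.0]
gripper_width: 0.692
time: 24.62
position: [0.5256, -0.2452, 0.0351]
ee_rot: [2.232, 2.21, 0.0]
force: [4.7, -2.1, -12.1]
gripper_width: 0.697
```

```bash
python3 -m crank '[{"hand":50,"tx":0,"ty":0,"tz":0.1,"turn":0},{"hand":50,"tx":0,"ty":0,"tz":0.1,"turn":0}]'; python3 -m crank '[{"hand":50,"tx":0,"ty":0,"tz":0,"turn":0},{"hand":50,"tx":0,"ty":0,"tz":0,"turn":0}]'
```

```text
time: 24.88
position: [0.5256, -0.2452, 0.0351]
ee_rot: [2.232, 2.21, 0.0]
force: [4.2, -1.8, -12.3]
gripper_width: 0.701
time: 25.12
position: [0.5256, -0.2452, 0.0351]
ee_rot: [2.232, 2.21, 0.0]
force: [5.1, -2.1, -11.9]
gripper_width: 0.698
```

```bash
python3 -m crank '[{"hand":50,"tx":0,"ty":0,"tz":0.3,"turn":0},{"hand":50,"tx":0,"ty":0,"tz":0.5,"turn":0},{"hand":50,"tx":0,"ty":0,"tz":0.5,"turn":0}]'; python3 -m crank '[{"hand":50,"tx":0,"ty":0,"tz":0.1,"turn":0},{"hand":50,"tx":0,"ty":0,"tz":0.1,"turn":0}]' 20
```

```text
time: 25.5
position: [0.5256, -0.2451, 0.0351]
ee_rot: [2.232, 2.21, 0.0]
force: [4.7, -1.5, -10.0]
gripper_width: 0.699
time: 25.75
position: [0.5256, -0.2451, 0.035]
ee_rot: [2.232, 2.21, 0.0]
force: [3.9, -1.0, -8.5]
gripper_width: 0.696
```

```bash
python3 -m crank '[{"hand":50,"tx":0,"ty":0,"tz":0.3,"turn":0},{"hand":50,"tx":0,"ty":0,"tz":0.5,"turn":0},{"hand":50,"tx":0,"ty":0,"tz":0.5,"turn":0}]' 20
```

```text
time: 26.12
position: [0.5256, -0.2451, 0.035]
ee_rot: [2.232, 2.21, 0.0]
force: [2.5, -1.2, -1.1]
gripper_width: 0.694
```

Pull relaxed; now I let go and retreat.

```bash
python3 -m crank '[{"hand":64,"tx":0,"ty":0,"tz":0,"turn":0},{"hand":74,"tx":0,"ty":0,"tz":0,"turn":0},{"hand":82,"tx":0,"ty":0,"tz":0,"turn":0},{"hand":82,"tx":0,"ty":0,"tz":0,"turn":0}]' 20; python3 -m crank '[{"hand":82,"tx":0,"ty":0,"tz":-30,"turn":0},{"hand":82,"tx":0,"ty":0,"tz":-80,"turn":0},{"hand":82,"tx":0,"ty":0,"tz":-120,"turn":0},{"hand":82,"tx":50,"ty":-40,"tz":-130,"turn":0},{"hand":82,"tx":110,"ty":-80,"tz":-130,"turn":0},{"hand":82,"tx":170,"ty":-100,"tz":-130,"turn":0},{"hand":82,"tx":220,"ty":-100,"tz":-130,"turn":0},{"hand":82,"tx":220,"ty":-100,"tz":-130,"turn":0}]'; python3 snap.py top 235 150 75 75 8 30 190 Z1; python3 snap.py side 210 70 75 75 8 60 250 Z2; python3 pc.py L7 Z1
```

```text
time: 26.62
position: [0.5251, -0.2451, 0.0344]
ee_rot: [-2.232, -2.21, 0.0]
force: [-0.0, 0.0, 0.2]
gripper_width: 0.959
time: 27.62
position: [0.427, -0.0194, 0.1648]
ee_rot: [-2.223, -2.219, -0.002]
force: [0.7, -1.5, -0.3]
gripper_width: 0.961
model [-0.02  0.05] 0.998
setjaw [-0.02  0.11] 0.967
foot [-0.06 -0.03] 0.985
```

View pics/Z1.png

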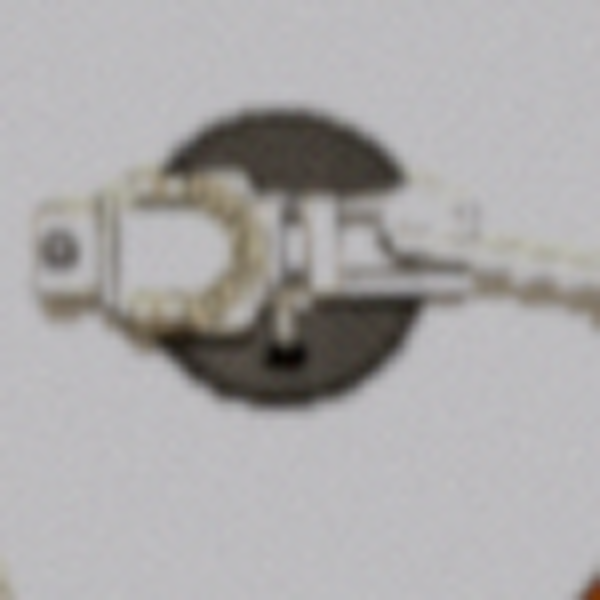

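View pics/Z2.png

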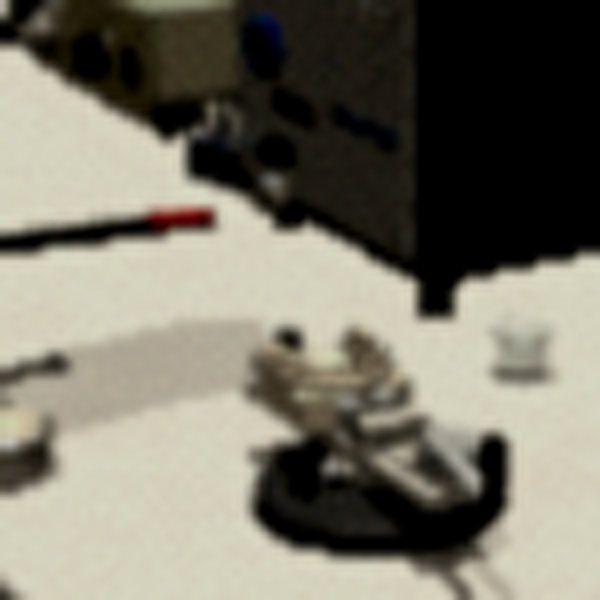

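```bash
python3 pc.py topavg Z1; python3 -c "
from plant import bot
print(bot.job_done())"
```

```text
model [-0.19  0.5 ] 0.767
setjaw [-0.01  0.07] 0.961
foot [0.37 0.04] 0.856
the job is handed in; nothing more can be done
None
```

The arch model is clamped in the larger holder and passed the pull test, and I handed the job in at about 28 s of the 72 s. I set it on the seat with its heel towards the plain jaw and released it. Then I swung the lever counter-clockwise to about 1.57 rad and let go.

- **Clamp:** The lever is about 0.26 rad past the grip point by the knob force and about 0.35 rad by the pictures. That puts the clamping force at roughly 18 to 25 N. The two estimates disagree slightly, but both fall inside the 10 to 40 N range.
- **Pull test:** I pulled up with rising force to about 12 N, the highest reading being 12.3 N, and held it above 10 N for about half a second. After I relaxed and let go, the pictures showed the model unmoved (within 0.05 px).
- **Holder and surroundings:** The plain jaw shifted less than 0.1 px from start to finish, so the holder stayed put. Nothing I did touched the other things on the bench, but I did not measure each one at the end.
- **What went wrong:** While picking up the model, I lowered the fingertips a few millimetres too far. They pressed on the bench with 56 N on the wrist until I backed off. That was the fingertips, not the gripper's body, and the wrist limit is 120 N. On the second grasp, one finger pushed the clamped model sideways with about 5 N before I re-centred.

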